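# Rehang the lift-off door of the specimen case

## Robot

A 6-joint arm with a two-finger parallel gripper is mounted at the origin on a cart in front of the work surface, level with it; the furniture and walls round the work are solid. World frame = base frame: x ahead of the robot, y to its left, z up, the work surface at z = 0. Lengths are in m, angles in rad, forces in N, time in s.
With the tool pointing down it reaches from about 0.425 to 0.95 m from the base axis. Payload 3.5 kg.
Tool frame: the origin (TCP) lies midway between the tips of the shut fingers; the grasp point (between the pads) lies 19 mm behind it; x points along the fingers, y is the direction in which the jaws open and shut, and the axes are right-handed (so a half turn about x gives the same grasp; the last joint's range is limited). The gripper opens to 85 mm and grips with 20 to 120 N. Pads are 22 mm wide; open, the fingers measure 114 mm over their backs; the gripper's body (76 mm by 85 mm) begins 54 mm behind the grasp point. The pads swing forward as they close: fully open they stand 13 mm farther back than shut.
Start: joints at [-1.258, 0.286, 1.577, -0, 1.279, -0.15], TCP at [0.301, -0.604, 0.231] pointing down, gripper open.
Joint ranges: [-2.77, 2.77], [-0.9, 2.22], [0.21, 2.48], [-1.53, 4.67], [0.24, 2.81], [-2.84, 2.84]. Speed limits (rad/s): [2.79, 2.79, 3.14, 3.14, 3.14, 3.14].

## Interface

Orientations are given as a unit quaternion [x, y, z, w].
In Python, from plant import ctrl, vision gives the robot as it stands. The module is installed in compiled form; this text tells all that it offers.
- The arm moves only by the tool play_rows, never from a script. Its arguments are lists of equal length, an entry for each row: "claw": the closure in counts, from 0 (fully open) to 255 (shut); "travel": the shift along the tool's x, y, z in m, a list of three; "dr": the turn, a rotation vector about the tool's x, y, z in rad, a list of three. In form: {"claw": [claw, ...], "travel": [[tx, ty, tz], ...], "dr": [[wx, wy, wz], ...]}. A call has 1 to 20 rows; each row is the pose to reach, as a shift and turn from the pose measured when the call began, along the tool's axes at that moment; what a row does not reach only later rows make up. A row lasts 1/10 s, in which the tool goes at most 50 mm and 8.59 degrees, less where a joint would pass 70% of its speed; a pose out of reach is approached as far as the arm can. A call with a gripper value outside its range is refused whole. The fingers move at their own pace and stop on an object; "force" is the grip in N (left out, the last holds). Time passes only in rows, so rows that repeat a pose let the fingers close. It gives the time, the measured TCP pose, the force and the opening at its end, in the units of the state.
- ctrl.get_state(): the state, without advancing time (a new reading comes with each control period).
- vision.read_camera(name): name is "scene" or "top"; returns a dict with "img" (420x560x3 uint8, red, green, blue), "range_z" (420x560 float32, m along the optical axis (not along the pixel's ray), 0 where there is no reading), "K" (3x3 intrinsics, pixels), "world_to_cam" (4x4, takes a point from world to camera coordinates). Camera axes: x right, y up, looking along -z (the intrinsics and any distortion apply to the point x, -y, -z); pixel columns grow to the right and rows downward; lengths in m; the calibration is good to about 2 mm. A picture is of the moment at which its call begins.
- ctrl.sign_off(): hands the job in, once; it reports no verdict.
The state is a dict: "time": time; "qpos": joint angles; "dq": joint speeds; "joint_efforts": joint torques, N m; "eef_pos": TCP position; "tcp_rot": TCP orientation; "contact_force": force on the tool from outside, world axes, zero at the start; "wrist_torque": the same for the moment, N m; "opening": opening from 0.0 (shut) to 1.0 (fully open).
Only numpy, scipy, OpenCV 4.12 (cv2) and the standard library are available. Lean on these libraries where they do the work, as an engineer would, in place of code of your own. Each camera call takes 0.05 s, during which the arm holds its last target.

## Task

The glazed door of the specimen case has been taken off and stands in the plywood rack. Hang it back with the door standing well open, so that both brass knuckles go fully home over the two hinge pins together, and let go of it; then push it shut against the case front. Lower it gently, never let it drop or slam, and leave the other things on the table where they are.

Things in the scene. Friction and masses are not known exactly. Their poses are not given: they have to be found in the camera images.
- case: pale wooden specimen case, open at the front, 110 deep x 220 wide x 166 high, fixed, rocks and vials inside. Origin: centre of its underside; front looks along -x, +y is the hinge side (left as one faces the front), z up. The face frame against which the door shuts has its front at x = -70: stile at y -110 to -70, header at z 136 to 158 from y -70 to +40
- eave (a point): mid-point of the lower front edge of the case's thin eave (8 thick, 150 wide: case y -110 to +40). It overhangs the top of the shut door by 6 above it, stopping 2 short of the door's outside. So the door can be neither hung, lifted off nor gripped from above when shut
- hinge_place (a point): middle of the place for the hinge, level with the lower seat (27 above the table). A dark steel rail with two steel pins, one above the other on one vertical axis, is bolted in slots on the case. The true pin axis is off this point by up to 14 along the case's y, either way, and 0 along x; it differs every time and is not measured: see or feel it. The rail is rigid
- pin_tips (a point): 98 above hinge_place, level with the tip of the upper pin (same unknown offset). Each pin: 8 in diameter, 18 high, top 5 tapered to 5 in diameter. They stand on arms 8 thick, 14 to 16 wide, round-ended (radius 8) about the pin axis, reaching back to the case; the arms' tops, on which the knuckles come to rest, are 27 and 107 above the table
- door: loose door, 0.15 to 0.3 kg: glazed wooden leaf 155 wide x 140 high x 10 thick, two brass knuckles (tubes) on one edge. Origin on the knuckles' axis, level with the leaf's lower edge; z up; leaf spans y -13 to -168, x -5 to +5, z 0 to 140, outside looks along -x. Shut, its axes are parallel to the case's; open at a right angle it is turned -90 deg about z. Hung, it stays where it is left
- knuckle_low (a point): lower end of the lower knuckle, on its axis, 15 above the leaf's lower edge; the upper knuckle starts 80 higher. Each 20 long, 21 outside, bore 10.5 (1.25 play all round a pin). Home, this point is 27 above the table. Bring the open door in level from the front, raised 20 to 50 above its final height (knuckles over the pins, lower one under the upper arm), then lower it
- door_top (a point): middle of the door's top edge, above its centre of mass, best gripped here from above across the 10 thick wooden rail
- door_knob (a point): end of the brass knob (18 in diameter, 20 long) on the outside of the door, near the free edge
- rack: plywood rack 110 x 90, fixed, with a slot along its x axis, 14 wide; slot floor at z = 12, slot walls up to z = 42, 100 long. Origin: centre of its underside. The door stands in it upright with its lower edge on the slot floor, leaf along the rack's x, knuckles beyond the +x end
- limestone: pale porous rock 74 x 108 x 66, bystander, origin under its centre
- gabbro_dark: dark rock 52 x 74 x 47, bystander, origin under its centre
- marker: blue and white marker 135 long, 17 thick, lying behind the rack, bystander, origin under its centre
- bottle: small white dropper bottle, 25 in diameter, 66 high, standing beside the case, bystander, origin under its centre
Not all that is in view belongs to the job. What is shaped like the door but orange is not meant.

How it is judged:
On the way:
1. the door hangs fully home on both pins, standing open by more than 35 degrees, and has been let go (z of door in the frame of case between 0.0085 and 0.0165 m and x of door in the frame of case between -0.085 and -0.065 m and y of door in the frame of case between 0.063 and 0.107 m and angle between door's own z axis and vertical below 0.07 rad and angle between the x axis of door and the x axis of case, either way round above 0.61 rad and contact force between the fingers and door below 0.1 N), for 0.2 s.
At the end, for the whole second after the job is handed in: the door hangs upright (within 4 degrees) with its knuckles fully home on both pins (origin 8.5 to 16.5 mm above the table and within 10 mm of the hinge line fore and aft and 22 mm of its middle sideways), is shut to within 0.1 rad of the case front, at rest and untouched (z of door in the frame of case between 0.0085 and 0.0165 m and x of door in the frame of case between -0.085 and -0.065 m and y of door in the frame of case between 0.063 and 0.107 m and angle between door's own z axis and vertical below 0.07 rad and angle between the x axis of door and the x axis of case, either way round below 0.1 rad and linear speed of door below 0.02 m/s and angular speed of door below 0.1 rad/s and contact force between the fingers and door below 0.1 N).
It fails at once if the door falls: it moves faster than 0.4 m/s without being held (contact force between the fingers and door below 0.1 N and linear speed of door above 0.4 m/s).
It fails at once if the door slams: hanging on the case, it swings faster than 4 rad/s (angular speed of door above 4 rad/s and horizontal distance between door and case below 0.14 m and contact force between the fingers and door below 0.1 N).
It fails at once if a bystander is moved by more than 30 mm (distance of any of limestone, gabbro_dark, marker, bottle from where it was at the start of the episode above 0.03 m).
It also fails if it takes over 64 s, if anything falls off the work surface, if the arm or the gripper's body presses on something with over 40 N, if the wrist force passes 120 N, or if a joint passes its speed limit or range.

## Working session

There is one attempt and no reset: what is moved stays moved. The work goes in short steps, Python scripts to look and compute and a tool call to move; the robot and the scene stay as the last step left them, time stands still between calls to the robot, and variables do not carry over. Pictures are saved under pics/ and viewed, and the job is handed in when it is done.

Besides the shell and the picture viewer there is one more tool, called after "Emit:" as name(argument=value, ...), one argument or row to a line, values as JSON. play_rows: Moves the arm, as the interface text tells. Its arguments: {"type":"object","properties":{"claw":{"type":"array","items":{"type":"number"}},"travel":{"type":"array","items":{"type":"array","items":{"type":"number"}}},"dr":{"type":"array","items":{"type":"array","items":{"type":"number"}}},"force":{"type":"number"}},"required":["claw","travel","dr"]}

```bash
mkdir -p pics && cat > h.py <<'E'
import numpy as np, cv2
from plant import ctrl, vision
from scipy.spatial.transform import Rotation as R
def cam(n):
    d=vision.read_camera(n); d['K']=np.array(d['K']); d['T']=np.array(d['world_to_cam']); return d
def save(d,fn,box=None,s=1):
    im=d['img'][:,:,::-1]
    if box: im=im[box[1]:box[3],box[0]:box[2]]
    im=cv2.resize(im,None,fx=s,fy=s,interpolation=cv2.INTER_CUBIC); cv2.imwrite('pics/'+fn,im)
def ray(d,u,v):
    K=d['K'];T=d['T']
    c=np.array([(u-K[0,2])/K[0,0],-(v-K[1,2])/K[1,1],-1.])
    Ri=T[:3,:3].T; return -Ri@T[:3,3], Ri@c
def onz(d,u,v,z):
    o,r=ray(d,u,v); return o+r*(z-o[2])/r[2]
def pt(d,u,v):
    o,r=ray(d,u,v); return o+r*d['range_z'][int(v),int(u)]
def cloud(d):
    K=d['K'];T=d['T']; H,W=d['range_z'].shape
    u,v=np.meshgrid(np.arange(W),np.arange(H)); z=d['range_z']
    c=np.stack([(u-K[0,2])/K[0,0],-(v-K[1,2])/K[1,1],-np.ones_like(z)],-1)*z[...,None]
    return (c-T[:3,3])@T[:3,:3]
def proj(d,p):
    c=d['T'][:3,:3]@np.asarray(p)+d['T'][:3,3]; K=d['K']
    return K[0,2]+K[0,0]*c[0]/-c[2], K[1,2]+K[1,1]*(-c[1])/-c[2]
E
python3 - <<'E'
from h import *
for n in ('scene','top'):
    d=cam(n); save(d,n+'0.png',s=1.4); print(n,d['K'].round(1).tolist(),'pos',ray(d,280,210)[0].round(3),'dir',ray(d,280,210)[1].round(3), [k for k in d])
s=ctrl.get_state(); print({k:np.round(v,3).tolist() for k,v in s.items()})
E
```

```text
scene [[522.8, 0.0, 279.6], [0.0, 522.8, 200.6], [0.0, 0.0, 1.0]] pos [-0.048  1.138  0.82 ] dir [ 0.4   -0.793 -0.46 ] ['img', 'range_z', 'K', 'world_to_cam', 'T']
top [[407.9, 0.0, 283.0], [0.0, 407.9, 212.7], [0.0, 0.0, 1.0]] pos [ 0.384 -0.082  1.471] dir [ 0.143  0.017 -0.99 ] ['img', 'range_z', 'K', 'world_to_cam', 'T']
{'time': 0.1, 'qpos': [-1.258, 0.287, 1.578, 0.0, 1.279, -0.15], 'dq': [-0.001, -0.001, -0.003, -0.001, 0.001, -0.001], 'joint_efforts': [0.0, -40.73, -29.37, -0.0, 0.003, -0.0], 'eef_pos': [0.301, -0.603, 0.23], 'tcp_rot': [-0.688, -0.163, 0.688, -0.161], 'contact_force': [-0.233, 0.305, -0.388], 'wrist_torque': [0.008, -0.021, 0.051], 'opening': 0.996}
```

View pics/scene0.png

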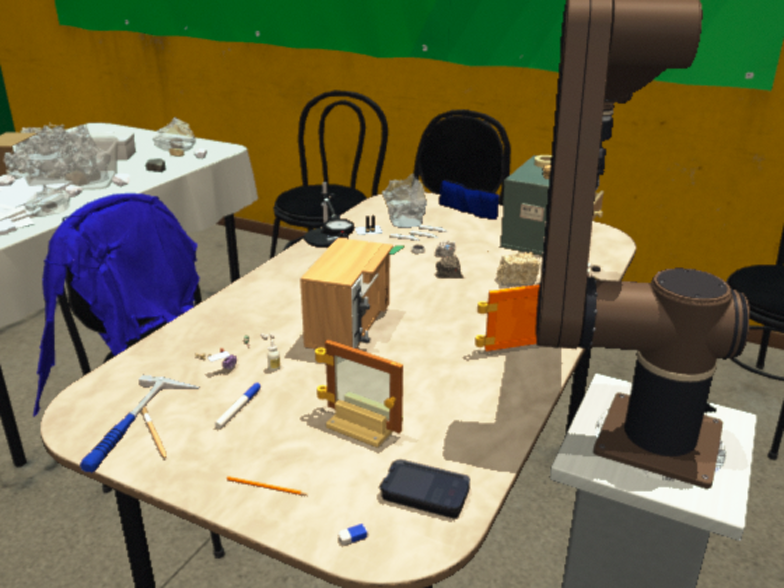

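View pics/top0.png

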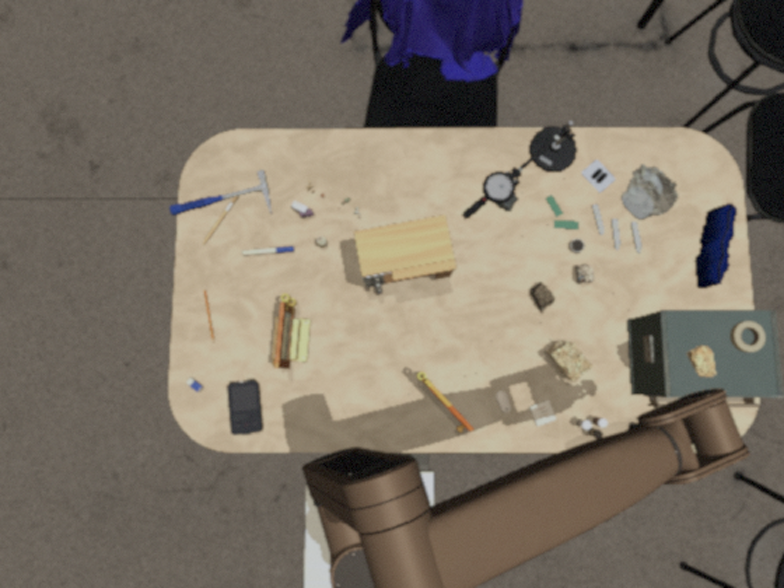

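Candidates for the door are the brown glazed leaf in the plywood rack (scene px ~(260,275), top ~(204,237)) and the orange leaf standing free (scene ~(365,227), top ~(318,287)). By the description it is the brown one in the rack, so I'll check it in a crop.

```bash
python3 - <<'E'
from h import *
d=cam('scene'); save(d,'s_door.png',(200,160,320,330),3.5); np.save('sc.npy',d,allow_pickle=True)
t=cam('top'); save(t,'t_door.png',(170,140,340,300),4.5); np.save('tp.npy',t,allow_pickle=True)
P=cloud(t)
for (u,v) in [(204,215),(201,250),(208,212),(265,165),(300,165),(322,170),(270,200),(215,245),(400,130),(150,150)]:
    print(u,v,P[v,u].round(3))
E
```

```text
204 215 [0.563 0.196 0.121]
201 250 [0.445 0.198 0.14 ]
208 212 [ 0.59   0.206 -0.001]
265 165 [ 0.723 -0.01   0.163]
300 165 [ 0.724 -0.125  0.16 ]
322 170 [ 0.746 -0.211  0.001]
270 200 [ 0.615 -0.025  0.113]
215 245 [0.469 0.176 0.007]
400 130 [ 0.899 -0.505 -0.001]
150 150 [0.821 0.427 0.006]
```

View pics/s_door.png

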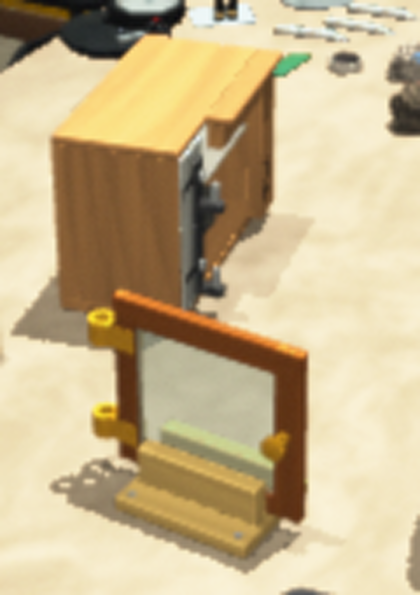

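View pics/t_door.png

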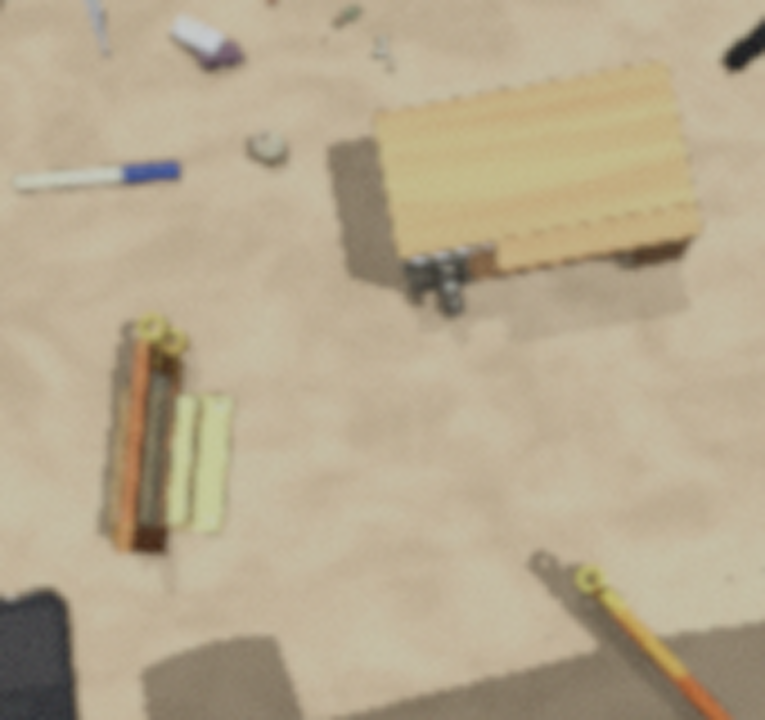

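The crop confirms the choice: a brown glazed leaf in the plywood rack, with brass knuckles at crop (100,325)/(105,415) and the knob at (272,445). The knob side faces the scene camera, so outside = +y. Next I'll zoom in on the hinge.

```bash
python3 - <<'E'
from h import *
d=np.load('sc.npy',allow_pickle=True).item(); t=np.load('tp.npy',allow_pickle=True).item()
save(d,'s_h.png',(240,190,290,250),12); save(t,'t_h.png',(245,185,295,225),14)
P=cloud(t)
m=(abs(P[...,2]-.163)<.012)&(abs(P[...,0]-.7)<.12)&(abs(P[...,1]+.05)<.2)
c,_=cv2.findContours(m.astype(np.uint8),cv2.RETR_EXTERNAL,cv2.CHAIN_APPROX_NONE); c=max(c,key=cv2.contourArea)
print(cv2.contourArea(c), cv2.approxPolyDP(c,3,True)[:,0].tolist())
for u,v in cv2.approxPolyDP(c,3,True)[:,0]: print(u,v,onz(t,u,v,.166).round(4))
print('z med',np.median(P[m][:,2]))
E
```

```text
2453.5 [[318, 153], [253, 165], [259, 198], [279, 193], [281, 199], [326, 191]]
318 153 [ 0.7626 -0.1843  0.166 ]
253 165 [0.7223 0.0296 0.166 ]
259 198 [0.6123 0.0088 0.166 ]
279 193 [ 0.6288 -0.0561  0.166 ]
281 199 [ 0.609  -0.0626  0.166 ]
326 191 [ 0.6353 -0.2089  0.166 ]
z med 0.16572532882726454
```

View pics/s_h.png

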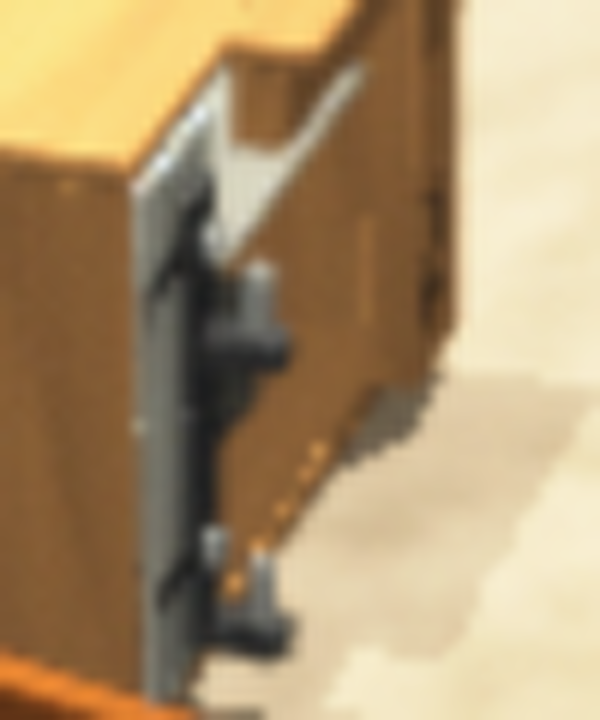

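View pics/t_h.png

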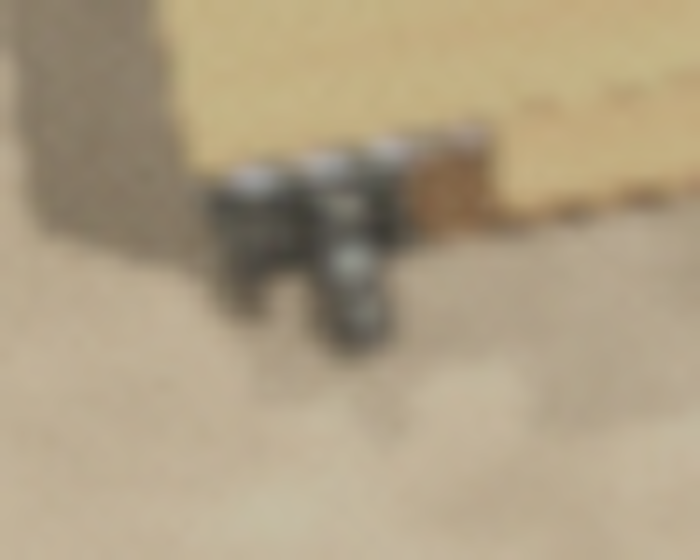

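```bash
python3 - <<'E'
from h import *
d=np.load('sc.npy',allow_pickle=True).item(); t=np.load('tp.npy',allow_pickle=True).item()
P=cloud(t)
m=(abs(P[...,2]-.163)<.012)&(abs(P[...,0]-.7)<.12)&(abs(P[...,1]+.05)<.2)
hsv=cv2.cvtColor(t['img'],cv2.COLOR_RGB2HSV)
c,_=cv2.findContours(m.astype(np.uint8),cv2.RETR_EXTERNAL,cv2.CHAIN_APPROX_NONE); c=max(c,key=cv2.contourArea)
W=np.array([onz(t,u,v,.166)[:2] for u,v in c[:,0]],np.float32)
th=np.radians(10.7)
A=np.array([[np.cos(th),-np.sin(th)],[np.sin(th),np.cos(th)]])
# points in approx case frame about guess
o=np.array([.7223,.0296])-A@[.055,.11]
L=(W-o)@A
for name,sel in dict(back=(L[:,0]>.045)&(abs(L[:,1])<.1),front=(L[:,0]<-.06)&(L[:,1]>-.1)&(L[:,1]<.03),left=(L[:,1]>.1)&(abs(L[:,0])<.045),right=(L[:,1]<-.1)&(abs(L[:,0])<.045)).items():
    vx,vy,x,y=cv2.fitLine(W[sel],cv2.DIST_HUBER,0,.01,.01).ravel()
    print(name,sel.sum(),np.degrees(np.arctan2(vy,vx)).round(2),L[sel].mean(0).round(4))
print('o',o)
f=lambda x,y,s,bx,by:((x+.5)/s-.5+bx,(y+.5)/s-.5+by)
su=f(260,265,12,240,190); sl=f(262,550,12,240,190); tu=f(352,258,14,245,185); tl=f(368,310,14,245,185)
for nm,dd,px,z in (('su',d,su,.125),('sl',d,sl,.045),('tu',t,tu,.125),('tl',t,tl,.045)):
    p=onz(dd,*px,z); print(nm,np.round(px,1),p.round(4),'case',((p[:2]-o)@A).round(4))
E
```

```text
back 60 -79.41 [0.055  0.0013]
front 39 -79.44 [-0.0752 -0.0353]
left 27 10.17 [0.0003 0.1094]
right 27 11.02 [ 1.000e-04 -1.072e-01]
o [ 0.68867962 -0.08869907]
su [261.2 211.6] [ 0.599  -0.0243  0.125 ] case [-0.0761  0.0799]
sl [261.4 235.4] [ 0.6005 -0.0263  0.045 ] case [-0.0751  0.0777]
tu [269.7 203. ] [ 0.6026 -0.0242  0.125 ] case [-0.0726  0.0794]
tl [270.8 206.7] [ 0.6023 -0.0249  0.045 ] case [-0.073   0.0787]
```

```bash
python3 - <<'E'
from h import *
d=np.load('sc.npy',allow_pickle=True).item(); t=np.load('tp.npy',allow_pickle=True).item()
for nm,dd in (('top',t),('scene',d)):
    P=cloud(dd)
    m=(abs(P[...,2]-.149)<.008)&(abs(P[...,0]-.5)<.14)&(abs(P[...,1]-.2)<.05)
    v,u=np.nonzero(m); Q=P[m]; print(nm,m.sum(),'z',np.median(Q[:,2]),Q.min(0).round(4),Q.max(0).round(4))
    W=np.array([onz(dd,a,b,.152)[:2] for a,b in zip(u,v)],np.float32)
    vx,vy,x,y=cv2.fitLine(W,cv2.DIST_HUBER,0,.01,.01).ravel(); 
    s=(W-[x,y])@[vx,vy]; print('yaw',np.degrees(np.arctan2(vy,vx)),'ends',s.min(),s.max(),'pts',[x+vx*s.min(),y+vy*s.min()],[x+vx*s.max(),y+vy*s.max()],'mid',x+vx*(s.min()+s.max())/2,y+vy*(s.min()+s.max())/2)
save(t,'t_d.png',(185,200,225,270),10); save(d,'s_d.png',(215,235,300,320),9)
E
```

```text
top 170 z 0.15080449855846073 [0.4058 0.1914 0.141 ] [0.5586 0.2113 0.1569]
yaw -3.6570034 ends -0.07490242 0.078331314 pts [np.float32(0.40548795), np.float32(0.20543973)] [np.float32(0.5584097), np.float32(0.19566596)] mid 0.48194882 0.20055284
scene 341 z 0.1492878191479121 [0.4015 0.1952 0.1411] [0.5567 0.2166 0.1557]
yaw -3.9182408 ends -0.056305174 0.10269081 pts [np.float32(0.39674765), np.float32(0.21716681)] [np.float32(0.555372), np.float32(0.20630215)] mid 0.47605982 0.21173449
```

View pics/t_d.png

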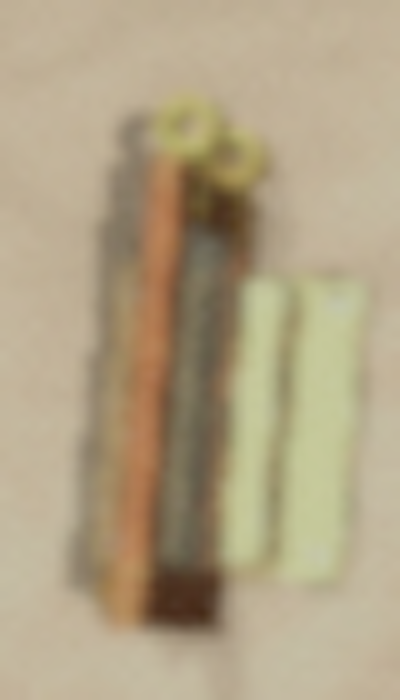

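View pics/s_d.png

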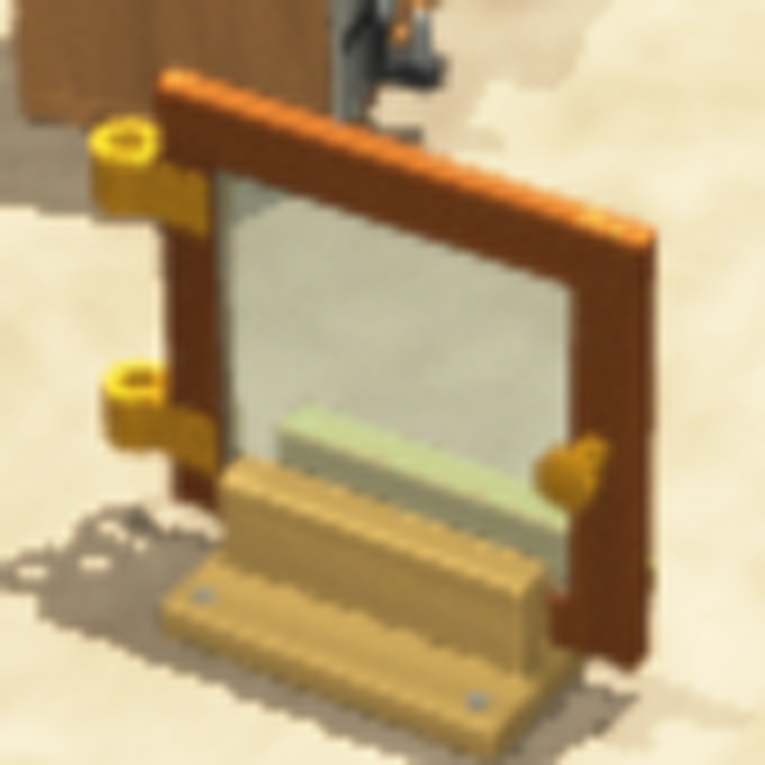

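```bash
python3 - <<'E'
from h import *
d=np.load('sc.npy',allow_pickle=True).item(); t=np.load('tp.npy',allow_pickle=True).item()
f=lambda x,y,s,bx,by:((x+.5)/s-.5+bx,(y+.5)/s-.5+by)
for nm,dd,px,z in (('t knuckU',t,f(187,122,10,185,200),.127),('t knuckL',t,f(236,155,10,185,200),.047),('s kU',d,f(125,138,9,215,235),.127),('s kL',d,f(138,379,9,215,235),.047),
 ('t endK',t,f(167,158,10,185,200),.152),('t endF',t,f(123,625,10,185,200),.152),('s endK',d,f(172,78,9,215,235),.152),('s endF',d,f(640,236,9,215,235),.152),('s bot far',d,f(640,665,9,215,235),.012)):
    print(nm,onz(dd,*px,z).round(4))
E
```

```text
t knuckU [0.5727 0.1972 0.127 ]
t knuckL [0.5721 0.1961 0.047 ]
s kU [0.5701 0.1983 0.127 ]
s kL [0.569  0.1988 0.047 ]
t endK [0.5573 0.1982 0.152 ]
t endF [0.4057 0.208  0.152 ]
s endK [0.5529 0.1998 0.152 ]
s endF [0.4039 0.2115 0.152 ]
s bot far [0.4035 0.2088 0.012 ]
```

```bash
cat >> h.py <<'E'
def down(yang):
    # tool x down, tool y at world angle yang
    y=np.array([np.cos(yang),np.sin(yang),0]); x=np.array([0,0,-1.]); z=np.cross(x,y)
    return R.from_matrix(np.stack([x,y,z],1))
def go(p,yang=None,s=None):
    s=s or ctrl.get_state(); Rc=R.from_quat(s['tcp_rot']); 
    tr=Rc.inv().apply(np.asarray(p)-s['eef_pos'])
    if yang is None: dr=np.zeros(3)
    else:
        c=[(Rc.inv()*down(a)).as_rotvec() for a in (yang,yang+np.pi)]; dr=min(c,key=np.linalg.norm)
    return tr.round(4).tolist(),dr.round(4).tolist()
def st():
    s=ctrl.get_state(); M=R.from_quat(s['tcp_rot']).as_matrix()
    print('t',round(s['time'],2),'p',np.round(s['eef_pos'],4),'x',M[:,0].round(3),'yang',round(np.degrees(np.arctan2(M[1,1],M[0,1])),2),'F',np.round(s['contact_force'],2),'Tq',np.round(s['wrist_torque'],2),'op',round(s['opening'],3),'q',np.round(s['qpos'],2))
E
python3 - <<'E'
from h import *
st(); s=ctrl.get_state(); print(R.from_quat(s['tcp_rot']).as_matrix().round(3))
ya=np.radians(86.2)
for p in [(.5,-.2,.28),(.481,.204,.26),(.481,.204,.21)]: print(p,go(p,ya))
Rc=R.from_quat(s['tcp_rot']); print([(Rc.inv()*down(a)).as_rotvec().round(3) for a in (ya,ya+np.pi)])
E
```

```text
t 0.2 p [ 0.3012 -0.6036  0.2304] x [-0.     0.001 -1.   ] yang -63.49 F [-0.2   0.14 -0.6 ] Tq [0.   0.02 0.01] op 0.997 q [-1.26  0.29  1.58 -0.    1.28 -0.15]
[[-0.     0.446 -0.895]
 [ 0.001 -0.895 -0.446]
 [-1.    -0.002 -0.   ]]
(0.5, -0.2, 0.28) ([-0.0491, -0.2725, -0.358], [0.5291, 0.0002, 0.0015])
(0.481, 0.204, 0.26) ([-0.0285, -0.6424, -0.5214], [0.5291, 0.0002, 0.0015])
(0.481, 0.204, 0.21) ([0.0215, -0.6424, -0.5214], [0.5291, 0.0002, 0.0015])
[array([-2.612e+00, -2.000e-03,  0.000e+00]), array([0.529, 0.   , 0.002])]
```

Emit:
play_rows(
  claw=[0,0,0,0,0,0,0,0,0,0,0,0,0,0,0,0,0,0,0,0],
  travel=[
    [-0.049,-0.272,-0.358],
    [-0.049,-0.272,-0.358],
    [-0.049,-0.272,-0.358],
    [-0.049,-0.272,-0.358],
    [-0.049,-0.272,-0.358],
    [-0.049,-0.272,-0.358],
    [-0.049,-0.272,-0.358],
    [-0.049,-0.272,-0.358],
    [-0.049,-0.272,-0.358],
    [-0.049,-0.272,-0.358],
    [-0.0285,-0.6424,-0.5214],
    [-0.0285,-0.6424,-0.5214],
    [-0.0285,-0.6424,-0.5214],
    [-0.0285,-0.6424,-0.5214],
    [-0.0285,-0.6424,-0.5214],
    [-0.0285,-0.6424,-0.5214],
    [-0.0285,-0.6424,-0.5214],
    [-0.0285,-0.6424,-0.5214],
    [-0.0285,-0.6424,-0.5214],
    [-0.0285,-0.6424,-0.5214],
  ],
  dr=[
    [0.05,0,0],
    [0.1,0,0],
    [0.2,0,0],
    [0.3,0,0],
    [0.4,0,0],
    [0.529,0,0],
    [0.529,0,0],
    [0.529,0,0],
    [0.529,0,0],
    [0.529,0,0],
    [0.529,0,0],
    [0.529,0,0],
    [0.529,0,0],
    [0.529,0,0],
    [0.529,0,0],
    [0.529,0,0],
    [0.529,0,0],
    [0.529,0,0],
    [0.529,0,0],
    [0.529,0,0],
  ],
  force=30,
)

```text
time: 2.2
eef_pos: [0.4807, 0.2046, 0.2595]
tcp_rot: [-0.706, 0.022, 0.707, 0.023]
contact_force: [0.3, 0.3, 0.2]
opening: 0.998
```

```bash
python3 - <<'E'
from h import *
st(); ya=np.radians(86.2)
print(go((.481,.204,.21),ya),go((.481,.204,.123),ya))
d=cam('scene');save(d,'s1.png',(180,60,420,330),2.2)
t=cam('top');save(t,'t1.png',(140,150,300,290),4)
E
```

```text
t 2.2 p [0.4807 0.2046 0.2595] x [-0.001  0.001 -1.   ] yang -93.64 F [0.3  0.33 0.15] Tq [-0.03  0.   -0.  ] op 0.998 q [ 0.21 -0.08  1.92  0.    1.3   1.84]
([0.0495, 0.0006, -0.0004], [0.0028, 0.0013, 0.0005]) ([0.1365, 0.0007, -0.0005], [0.0028, 0.0013, 0.0005])
```

View pics/s1.png

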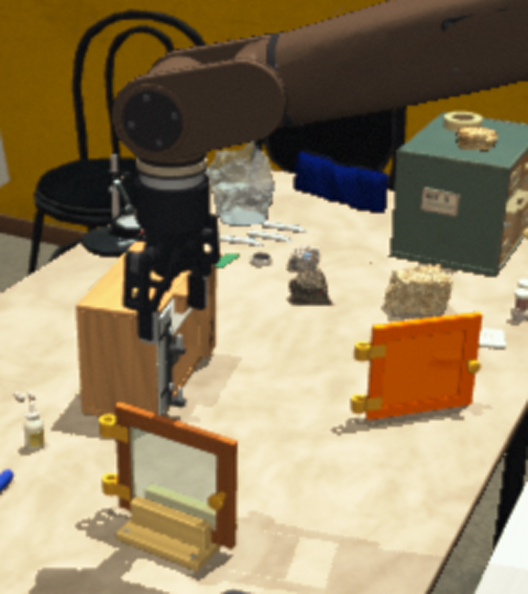

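View pics/t1.png

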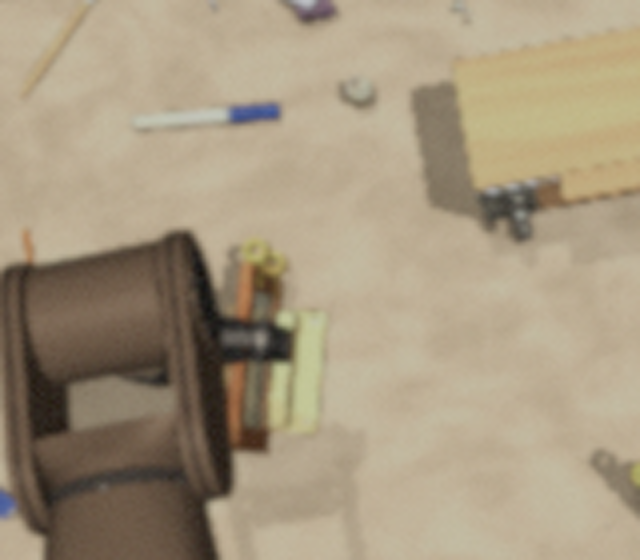

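Emit:
play_rows(
  claw=[0,0,0,0,0,255,255,255,255,255,255,255,255,255,255,255,255,255],
  travel=[
    [0.045,0.0006,0],
    [0.085,0.0006,0],
    [0.115,0.0006,0],
    [0.1365,0.0006,0],
    [0.1365,0.0006,0],
    [0.1365,0.0006,0],
    [0.1365,0.0006,0],
    [0.1365,0.0006,0],
    [0.1365,0.0006,0],
    [0.1365,0.0006,0],
    [0.1365,0.0006,0],
    [0.1365,0.0006,0],
    [0.1365,0.0006,0],
    [0.1365,0.0006,0],
    [0.1365,0.0006,0],
    [0.1365,0.0006,0],
    [0.1365,0.0006,0],
    [0.1365,0.0006,0],
  ],
  dr=[
    [0.0028,0.001,0],
    [0.0028,0.001,0],
    [0.0028,0.001,0],
    [0.0028,0.001,0],
    [0.0028,0.001,0],
    [0.0028,0.001,0],
    [0.0028,0.001,0],
    [0.0028,0.001,0],
    [0.0028,0.001,0],
    [0.0028,0.001,0],
    [0.0028,0.001,0],
    [0.0028,0.001,0],
    [0.0028,0.001,0],
    [0.0028,0.001,0],
    [0.0028,0.001,0],
    [0.0028,0.001,0],
    [0.0028,0.001,0],
    [0.0028,0.001,0],
  ],
  force=40,
)

```text
time: 4.1
eef_pos: [0.4816, 0.2026, 0.1241]
tcp_rot: [0.707, -0.024, -0.706, -0.025]
contact_force: [0.1, 1.1, 6.3]
opening: 0.106
```

```bash
python3 - <<'E'
from h import *
st()
d=cam('scene');save(d,'s2.png',(190,160,330,330),3.5)
E
```

```text
t 4.1 p [0.4816 0.2026 0.1241] x [ 0.001  0.001 -1.   ] yang -94.0 F [0.07 1.1  6.32] Tq [ 0.09  0.1  -0.01] op 0.106 q [0.2  0.07 2.04 0.   1.04 1.84]
```

View pics/s2.png

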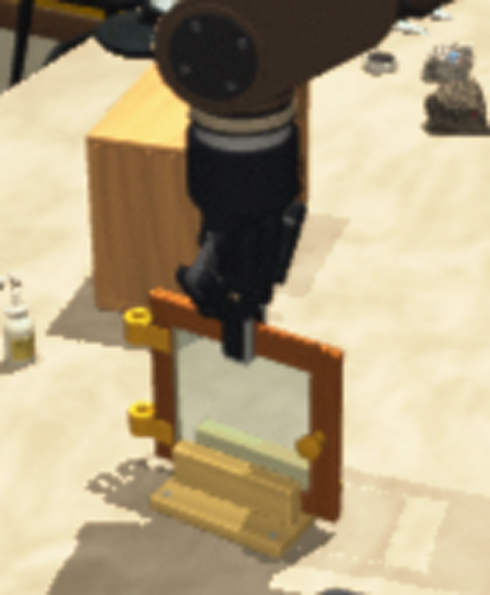

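The jaws hold the top rail mid-way (scene crop ~(240,335)), opening ≈ 9–10 mm. I'll lift straight out of the slot.

Emit:
play_rows(
  claw=[255,255,255,255,255,255],
  travel=[
    [-0.01,0,0],
    [-0.02,0,0],
    [-0.03,0,0],
    [-0.04,0,0],
    [-0.043,0,0],
    [-0.043,0,0],
  ],
  dr=[
    [0,0,0],
    [0,0,0],
    [0,0,0],
    [0,0,0],
    [0,0,0],
    [0,0,0],
  ],
)

```text
time: 4.75
eef_pos: [0.482, 0.2027, 0.168]
tcp_rot: [0.708, -0.024, -0.706, -0.025]
contact_force: [-0.6, 0.1, -1.5]
opening: 0.11
```

```bash
python3 - <<'E'
from h import *
st()
d=cam('scene');save(d,'s3.png',(190,160,330,330),3.5)
t=cam('top');save(t,'t3.png',(170,180,250,270),7)
E
```

```text
t 4.75 p [0.482  0.2027 0.168 ] x [ 0.003  0.001 -1.   ] yang -94.0 F [-0.62  0.1  -1.45] Tq [0.01 0.04 0.  ] op 0.11 q [0.2  0.01 2.01 0.   1.12 1.84]
```

View pics/s3.png

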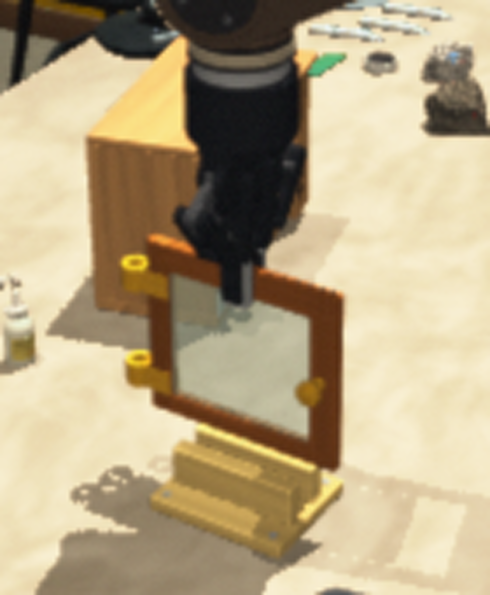

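View pics/t3.png

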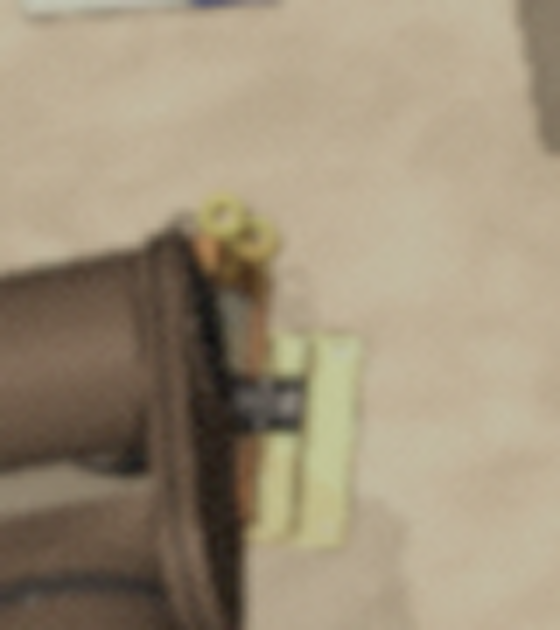

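```bash
cat >> h.py <<'E'
f=lambda x,y,s,bx,by:((x+.5)/s-.5+bx,(y+.5)/s-.5+by)
E
python3 - <<'E'
from h import *
d=np.load('sc.npy',allow_pickle=True).item(); t=np.load('tp.npy',allow_pickle=True).item()
for nm,dd,px,z in (('t kU',t,f(222,215,7,170,180),.171),('t kL',t,f(255,238,7,170,180),.091),('s kU',d,f(135,262,3.5,190,160),.171),('s kL',d,f(139,357,3.5,190,160),.091)):
    print(nm,onz(dd,*px,z).round(4))
s=ctrl.get_state();p=np.array(s['eef_pos'])
# door moves rigidly w/ tool; rotate to yaw: current tool yang -94.0 -> leaf dir
k=np.array([.571+.0005,.1975]); v=k-p[:2]; print('v',v,np.hypot(*v))
E
```

```text
t kU [0.5712 0.1945 0.171 ]
t kL [0.5714 0.195  0.091 ]
s kU [0.5695 0.1972 0.171 ]
s kL [0.5702 0.1964 0.091 ]
v [ 0.09022426 -0.00501491] 0.09036352621276468
```

```bash
python3 - <<'E'
from h import *
ya=np.radians(-79.4)
for p in [(.453,.2,.168),(.4533,-.0526,.166)]: print(p,go(p,ya))
E
```

```text
(0.453, 0.2, 0.168) ([-0.0012, 0.0045, 0.028], [-0.2548, -0.001, 0.0009])
(0.4533, -0.0526, 0.166) ([0.0006, 0.2564, 0.0101], [-0.2548, -0.001, 0.0009])
```

Emit:
play_rows(
  claw=[255,255,255,255,255,255,255,255,255,255,255,255,255,255],
  travel=[
    [0,0.01,0.01],
    [0,0.03,0.02],
    [0,0.055,0.025],
    [0,0.085,0.025],
    [0,0.115,0.022],
    [0,0.145,0.019],
    [0,0.175,0.016],
    [0,0.205,0.013],
    [0,0.23,0.011],
    [0.0006,0.248,0.01],
    [0.0006,0.2564,0.0101],
    [0.0006,0.2564,0.0101],
    [0.0006,0.2564,0.0101],
    [0.0006,0.2564,0.0101],
  ],
  dr=[
    [0,0,0],
    [-0.03,0,0],
    [-0.06,0,0],
    [-0.09,0,0],
    [-0.12,0,0],
    [-0.15,0,0],
    [-0.18,0,0],
    [-0.21,0,0],
    [-0.24,0,0],
    [-0.2548,-0.001,0.001],
    [-0.2548,-0.001,0.001],
    [-0.2548,-0.001,0.001],
    [-0.2548,-0.001,0.001],
    [-0.2548,-0.001,0.001],
  ],
)

```text
time: 6.25
eef_pos: [0.4532, -0.0518, 0.1658]
tcp_rot: [-0.704, -0.066, 0.704, -0.065]
contact_force: [1.1, -0.4, -2.4]
opening: 0.113
```

```bash
python3 - <<'E'
from h import *
st()
d=cam('scene');save(d,'s4.png',(215,150,335,290),4.2)
t=cam('top');save(t,'t4.png',(230,170,310,250),7.5)
E
```

```text
t 6.25 p [ 0.4532 -0.0518  0.1658] x [-0.  0. -1.] yang -79.35 F [ 1.1  -0.38 -2.39] Tq [ 0.02  0.07 -0.02] op 0.113 q [-0.34 -0.14  2.16  0.    1.13  1.05]
```

View pics/s4.png

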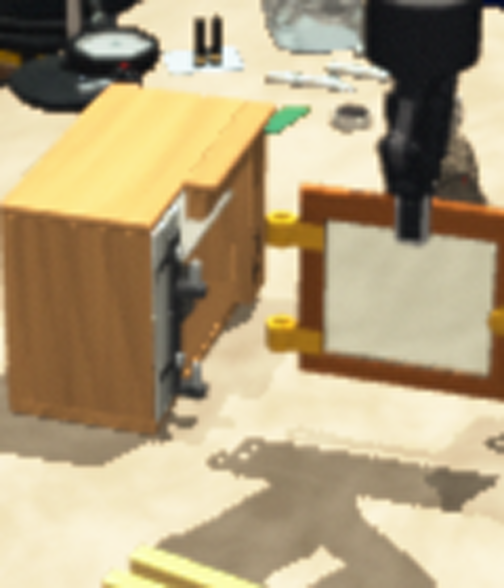

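View pics/t4.png

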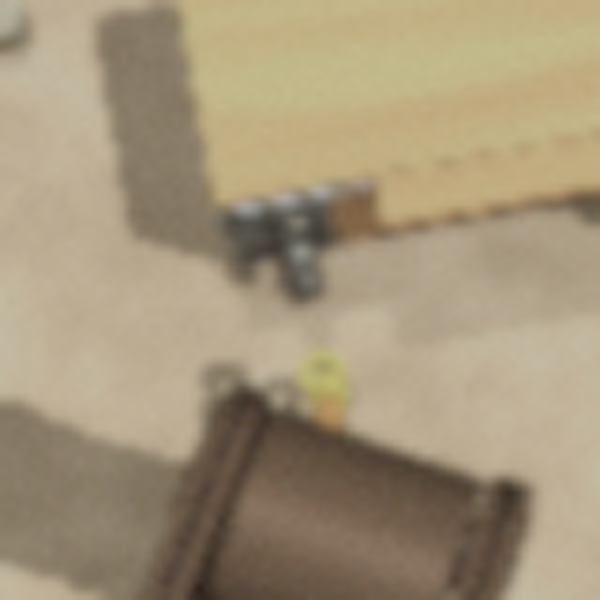

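```bash
python3 - <<'E'
from h import *
d=cam('scene');t=cam('top'); np.save('s4.npy',d,allow_pickle=True);np.save('t4.npy',t,allow_pickle=True)
a=cv2.resize(d['img'][180:250,245:300,::-1],None,fx=8,fy=8,interpolation=cv2.INTER_CUBIC)
b=cv2.resize(t['img'][190:235,255:285,::-1],None,fx=11,fy=11,interpolation=cv2.INTER_CUBIC)
h=max(a.shape[0],b.shape[0]); o=np.zeros((h,a.shape[1]+b.shape[1]+0,3),np.uint8); o[:a.shape[0],:a.shape[1]]=a;o[:b.shape[0],a.shape[1]:]=b; print(o.shape,a.shape)
cv2.imwrite('pics/c4.png',o)
E
```

```text
(560, 770, 3) (560, 440, 3)
```

View pics/c4.png

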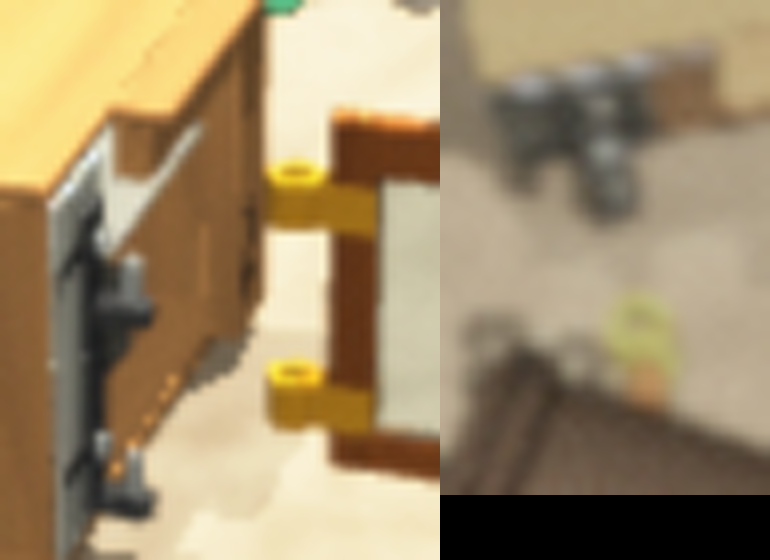

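```bash
python3 - <<'E'
from h import *
d=np.load('s4.npy',allow_pickle=True).item(); t=np.load('t4.npy',allow_pickle=True).item()
S=lambda x,y:f(x,y,8,245,180); T=lambda x,y:f(x,y,11,255,190)
r={}
for nm,dd,px,z in (('s kU',d,S(297,174),.1687),('s kL',d,S(296,374),.0887),('s pU',d,S(132,260),.125),('s pL',d,S(135,450),.045),('t kU',t,T(200,324),.1687),('t pU',t,T(162,150),.125),('t pL',t,T(172,192),.045)):
    r[nm]=onz(dd,*px,z); print(nm,r[nm].round(4))
th=np.radians(10.6);A=np.array([[np.cos(th),-np.sin(th)],[np.sin(th),np.cos(th)]])
for a,b in (('s pU','s kU'),('s pL','s kL'),('t pU','t kU'),('t pL','t kU')): 
    v=(r[a]-r[b])[:2]; print(a,b,v.round(4),'case',(v@A).round(4))
E
```

```text
s kU [ 0.5376 -0.0323  0.1687]
s kL [ 0.5374 -0.0325  0.0887]
s pU [ 0.5981 -0.0218  0.125 ]
s pL [ 0.5991 -0.0241  0.045 ]
t kU [ 0.5432 -0.0362  0.1687]
t pU [ 0.6019 -0.0228  0.125 ]
t pL [ 0.6011 -0.0226  0.045 ]
s pU s kU [0.0605 0.0105] case [ 0.0614 -0.0008]
s pL s kL [0.0616 0.0084] case [ 0.0621 -0.0031]
t pU t kU [0.0586 0.0133] case [0.0601 0.0023]
t pL t kU [0.0579 0.0136] case [0.0594 0.0027]
```

```bash
python3 - <<'E'
from h import *
st();print(go((.5127,-.0407,.158),np.radians(-79.4)))
E
```

```text
t 6.45 p [ 0.4533 -0.052   0.166 ] x [ 0. -0. -1.] yang -79.34 F [ 0.6   0.17 -1.96] Tq [-0.01  0.02 -0.08] op 0.109 q [-0.34 -0.14  2.16  0.    1.13  1.05]
([0.008, -0.0001, -0.0604], [0.001, -0.0, -0.0])
```

Emit:
play_rows(
  claw=[255,255,255,255,255,255,255,255,255,255],
  travel=[
    [0.005,0,-0.005],
    [0.008,0,-0.013],
    [0.008,0,-0.022],
    [0.008,0,-0.031],
    [0.008,0,-0.04],
    [0.008,0,-0.048],
    [0.008,0,-0.055],
    [0.008,0,-0.0604],
    [0.008,0,-0.0604],
    [0.008,0,-0.0604],
  ],
  dr=[
    [0,0,0],
    [0,0,0],
    [0,0,0],
    [0,0,0],
    [0,0,0],
    [0,0,0],
    [0,0,0],
    [0,0,0],
    [0,0,0],
    [0,0,0],
  ],
)

```text
time: 7.45
eef_pos: [0.5126, -0.0408, 0.1579]
tcp_rot: [-0.704, -0.066, 0.704, -0.066]
contact_force: [-0.0, 0.0, -2.5]
opening: 0.106
```

```bash
cat >> h.py <<'E'
def duo(fn):
    d=cam('scene');t=cam('top'); np.save(fn+'_s.npy',d,allow_pickle=True);np.save(fn+'_t.npy',t,allow_pickle=True)
    a=cv2.resize(d['img'][195:250,240:280,::-1],None,fx=10,fy=10,interpolation=cv2.INTER_CUBIC)
    b=cv2.resize(t['img'][190:225,255:285,::-1],None,fx=12,fy=12,interpolation=cv2.INTER_CUBIC)
    o=np.zeros((max(a.shape[0],b.shape[0]),a.shape[1]+b.shape[1],3),np.uint8); o[:a.shape[0],:a.shape[1]]=a;o[:b.shape[0],a.shape[1]:]=b
    cv2.imwrite('pics/'+fn+'.png',o)
E
python3 - <<'E'
from h import *
st();duo('c5')
E
```

```text
t 7.45 p [ 0.5126 -0.0408  0.1579] x [-0.  0. -1.] yang -79.33 F [-0.04  0.01 -2.45] Tq [-0.02  0.06 -0.01] op 0.106 q [-0.28  0.01  2.03 -0.    1.1   1.11]
```

View pics/c5.png

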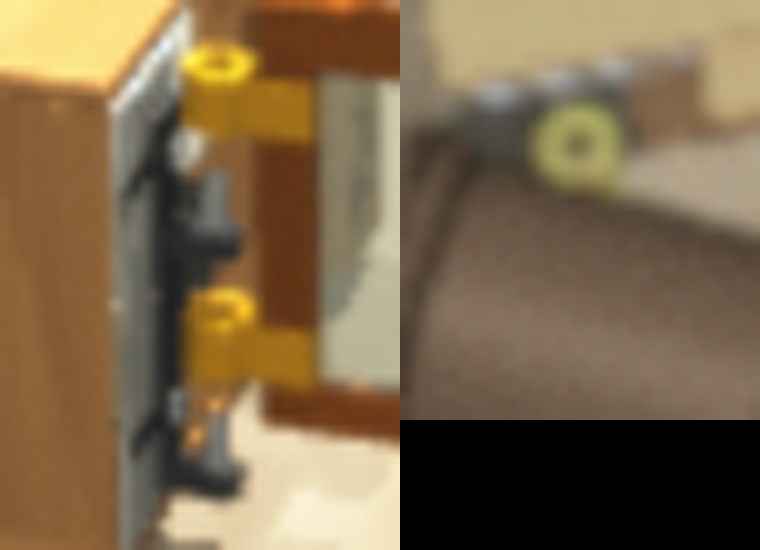

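```bash
python3 - <<'E'
from h import *
d=np.load('c5_s.npy',allow_pickle=True).item(); t=np.load('c5_t.npy',allow_pickle=True).item()
S=lambda x,y:f(x,y,10,240,195); T=lambda x,y:f(x,y,12,255,190)
# brass centroid in top
hsv=cv2.cvtColor(t['img'],cv2.COLOR_RGB2HSV)
up=cv2.resize(t['img'][190:225,255:285],None,fx=12,fy=12,interpolation=cv2.INTER_CUBIC); h=cv2.cvtColor(up,cv2.COLOR_RGB2HSV)
m=((h[...,0]>24)&(h[...,0]<36)&(h[...,1]>95)); m[:90]=0
n,l,stt,c=cv2.connectedComponentsWithStats(m.astype(np.uint8)); i=1+np.argmax(stt[1:,4]); print(stt[i],c[i])
print('hull centre',cv2.minEnclosingCircle(np.argwhere(l==i)[:,::-1].astype(np.float32)))
zk=.127+.1579-.1241
for nm,dd,px,z in (('s kU',d,S(219,64),zk),('s kL',d,S(220,311),zk-.08),('s pU',d,S(215,177),.125),('s pL',d,S(218,411),.045),('t kU',t,T(178,145),zk)):
    print(nm,onz(dd,*px,z).round(4))
s=ctrl.get_state();print(np.array(s['eef_pos'])[:2]+.0904*np.array([np.cos(np.radians(10.67)),np.sin(np.radians(10.67))]))
for p in ((.601,-.024),(.602,-.024),(.601,-.025)): print(p,np.round(proj(t,(*p,.125)),2),np.round(proj(t,(*p,zk)),2))
E
```

```text
[ 134  108   88   87 5158] [177.58084529 147.27316789]
hull centre ((179.57691955566406, 156.57691955566406), 50.80792999267578)
s kU [ 0.5965 -0.022   0.1608]
s kL [ 0.597  -0.0218  0.0808]
s pU [ 0.5976 -0.0207  0.125 ]
s pL [ 0.5998 -0.0248  0.045 ]
t kU [ 0.6012 -0.0247  0.1608]
[ 0.60119766 -0.02405411]
(0.601, -0.024) [269.62 203.43] [269.15 201.68]
(0.602, -0.024) [269.62 203.14] [269.16 201.38]
(0.601, -0.025) [269.92 203.43] [269.46 201.68]
```

```bash
python3 - <<'E'
from h import *
st();print(go((.5136,-.0400,.143),np.radians(-79.4)))
E
```

```text
t 7.55 p [ 0.5124 -0.0408  0.1579] x [-0.  0. -1.] yang -79.35 F [ 0.14  0.54 -1.86] Tq [-0.03  0.07  0.06] op 0.106 q [-0.28  0.    2.03 -0.    1.1   1.11]
([0.0149, -0.0005, -0.0014], [0.0009, 0.0004, 0.0001])
```

Emit:
play_rows(
  claw=[255,255,255,255,255,255,255,255],
  travel=[
    [0.003,-0.0005,-0.0013],
    [0.006,-0.0005,-0.0013],
    [0.009,-0.0005,-0.0013],
    [0.011,-0.0005,-0.0013],
    [0.013,-0.0005,-0.0013],
    [0.0145,-0.0005,-0.0013],
    [0.0145,-0.0005,-0.0013],
    [0.0145,-0.0005,-0.0013],
  ],
  dr=[
    [0,0,0],
    [0,0,0],
    [0,0,0],
    [0,0,0],
    [0,0,0],
    [0,0,0],
    [0,0,0],
    [0,0,0],
  ],
)

```text
time: 8.35
eef_pos: [0.5136, -0.0401, 0.1434]
tcp_rot: [-0.704, -0.066, 0.704, -0.066]
contact_force: [-1.1, 0.1, -1.9]
opening: 0.107
```

```bash
python3 - <<'E'
from h import *
st();duo('c6');st()
E
```

```text
t 8.35 p [ 0.5136 -0.0401  0.1434] x [-0.  0. -1.] yang -79.35 F [-1.06  0.13 -1.88] Tq [ 0.03  0.01 -0.06] op 0.107 q [-0.28  0.03  2.04 -0.    1.08  1.11]
t 8.45 p [ 0.5137 -0.0401  0.1436] x [-0. -0. -1.] yang -79.35 F [ 0.56 -0.39 -2.46] Tq [-0.04  0.02  0.02] op 0.112 q [-0.28  0.03  2.04 -0.    1.08  1.11]
```

View pics/c6.png

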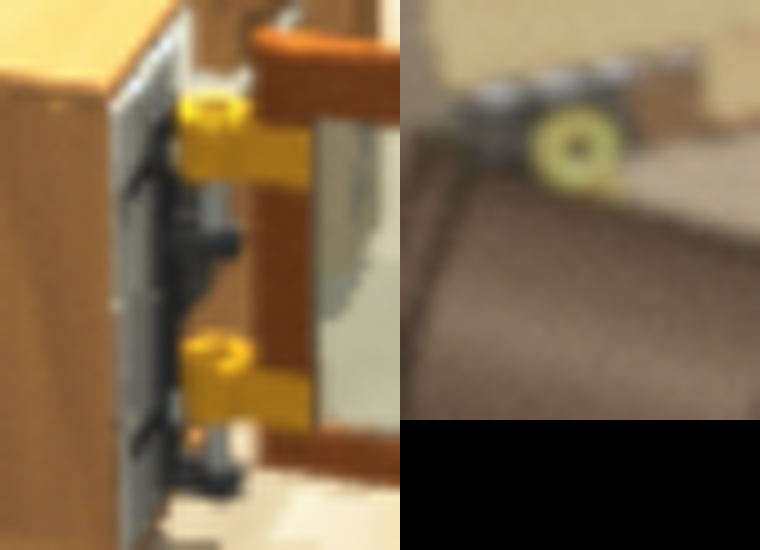

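Knuckles now sit over the pins in the scene view (x ≈ 215 vs pin ≈ 214), with no contact yet. I'll lower into the taper and check force.

Emit:
play_rows(
  claw=[255,255,255,255,255],
  travel=[
    [0.0015,0,0],
    [0.003,0,0],
    [0.0045,0,0],
    [0.0055,0,0],
    [0.0055,0,0],
  ],
  dr=[
    [0,0,0],
    [0,0,0],
    [0,0,0],
    [0,0,0],
    [0,0,0],
  ],
)

```text
time: 8.95
eef_pos: [0.5135, -0.0401, 0.1378]
tcp_rot: [-0.704, -0.066, 0.704, -0.066]
contact_force: [-0.0, 1.1, -1.7]
opening: 0.107
```

```bash
python3 - <<'E'
from h import *
st();duo('c7');st()
E
```

```text
t 8.95 p [ 0.5135 -0.0401  0.1378] x [-0.001  0.    -1.   ] yang -79.35 F [-0.02  1.15 -1.69] Tq [-0.03  0.03  0.03] op 0.107 q [-0.28  0.03  2.04 -0.    1.06  1.11]
t 9.05 p [ 0.5137 -0.0401  0.138 ] x [-0. -0. -1.] yang -79.35 F [ 0.31  0.69 -1.61] Tq [ 0.03  0.04 -0.02] op 0.112 q [-0.28  0.03  2.04 -0.    1.06  1.11]
```

View pics/c7.png

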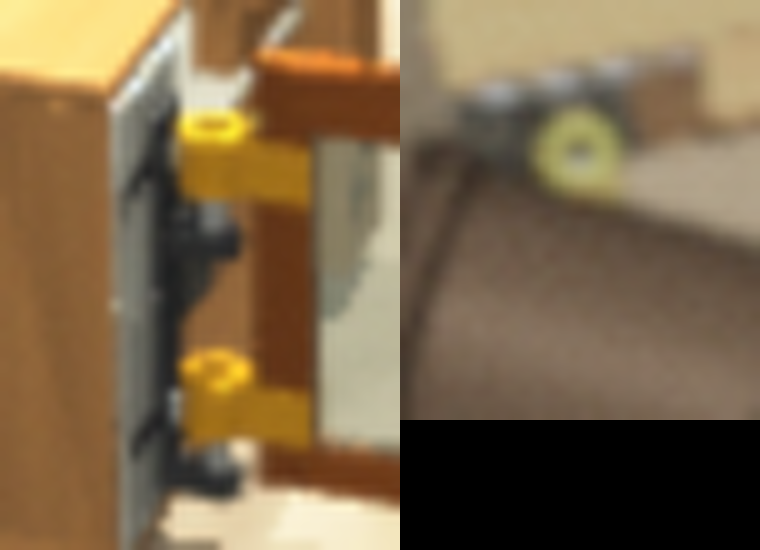

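Emit:
play_rows(
  claw=[255,255,255,255,255,255],
  travel=[
    [0.0015,0,0],
    [0.003,0,0],
    [0.0045,0,0],
    [0.006,0,0],
    [0.006,0,0],
    [0.006,0,0],
  ],
  dr=[
    [0,0,0],
    [0,0,0],
    [0,0,0],
    [0,0,0],
    [0,0,0],
    [0,0,0],
  ],
)

```text
time: 9.65
eef_pos: [0.5136, -0.0401, 0.1319]
tcp_rot: [-0.704, -0.066, 0.704, -0.066]
contact_force: [-0.2, 0.6, -2.8]
opening: 0.107
```

```bash
python3 - <<'E'
from h import *
st();duo('c8');st()
E
```

```text
t 9.65 p [ 0.5136 -0.0401  0.1319] x [-0.  0. -1.] yang -79.35 F [-0.22  0.55 -2.83] Tq [-0.01 -0.02  0.  ] op 0.107 q [-0.28  0.04  2.05 -0.    1.05  1.11]
t 9.75 p [ 0.5137 -0.0401  0.1321] x [-0. -0. -1.] yang -79.35 F [-0.33  0.47 -1.43] Tq [ 0.04 -0.03 -0.03] op 0.111 q [-0.28  0.04  2.05 -0.    1.05  1.11]
```

View pics/c8.png

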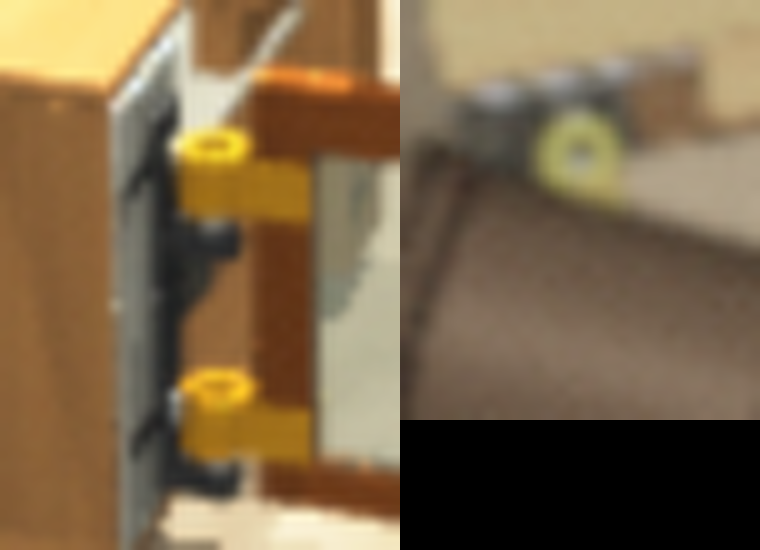

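Both knuckles have swallowed the pin tips, and no force has built up. Lowering on to the seats.

Emit:
play_rows(
  claw=[255,255,255,255,255,255,255,255],
  travel=[
    [0.0015,0,0],
    [0.003,0,0],
    [0.0045,0,0],
    [0.0055,0,0],
    [0.0065,0,0],
    [0.007,0,0],
    [0.0075,0,0],
    [0.0075,0,0],
  ],
  dr=[
    [0,0,0],
    [0,0,0],
    [0,0,0],
    [0,0,0],
    [0,0,0],
    [0,0,0],
    [0,0,0],
    [0,0,0],
  ],
)

```text
time: 10.55
eef_pos: [0.5137, -0.0401, 0.1245]
tcp_rot: [-0.704, -0.066, 0.704, -0.066]
contact_force: [1.0, -0.0, -2.5]
opening: 0.114
```

```bash
python3 - <<'E'
from h import *
st();duo('c9');st()
E
```

```text
t 10.55 p [ 0.5137 -0.0401  0.1245] x [-0. -0. -1.] yang -79.35 F [ 0.96 -0.02 -2.45] Tq [ 0.04 -0.02 -0.01] op 0.114 q [-0.28  0.05  2.05 -0.    1.04  1.11]
t 10.65 p [ 0.5138 -0.0401  0.1246] x [ 0. -0. -1.] yang -79.35 F [-0.32  0.24 -2.27] Tq [-0.04 -0.03 -0.03] op 0.11 q [-0.28  0.05  2.05 -0.    1.04  1.11]
```

View pics/c9.png

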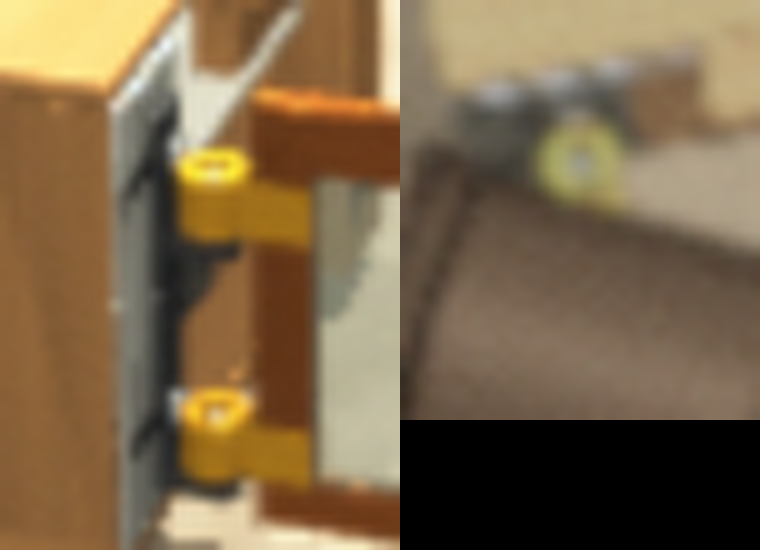

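Emit:
play_rows(
  claw=[255,255,255,255],
  travel=[
    [0.0005,0,0],
    [0.001,0,0],
    [0.0012,0,0],
    [0.0012,0,0],
  ],
  dr=[
    [0,0,0],
    [0,0,0],
    [0,0,0],
    [0,0,0],
  ],
)

```text
time: 11.05
eef_pos: [0.5139, -0.0402, 0.124]
tcp_rot: [0.704, 0.066, -0.704, 0.066]
contact_force: [-2.8, 0.3, 3.2]
opening: 0.115
```

Emit:
play_rows(
  claw=[200,180,150,120,80,40,0,0,0,0],
  travel=[
    [0,0,0],
    [0,0,0],
    [0,0,0],
    [0,0,0],
    [0,0,0],
    [0,0,0],
    [0,0,0],
    [0,0,0],
    [0,0,0],
    [0,0,0],
  ],
  dr=[
    [0,0,0],
    [0,0,0],
    [0,0,0],
    [0,0,0],
    [0,0,0],
    [0,0,0],
    [0,0,0],
    [0,0,0],
    [0,0,0],
    [0,0,0],
  ],
)

```text
time: 12.05
eef_pos: [0.5139, -0.0402, 0.124]
tcp_rot: [0.704, 0.066, -0.704, 0.066]
contact_force: [0.2, -1.3, 0.5]
opening: 1.001
```

```bash
python3 - <<'E'
from h import *
st();duo('c10')
d=np.load('c10_s.npy',allow_pickle=True).item();save(d,'s10.png',(200,130,340,290),3.7)
st()
E
```

```text
t 12.05 p [ 0.5139 -0.0402  0.124 ] x [ 0. -0. -1.] yang -79.34 F [ 0.2  -1.34  0.48] Tq [-0.02 -0.06 -0.01] op 1.001 q [-0.28  0.05  2.05 -0.    1.04  1.11]
t 12.15 p [ 0.5139 -0.0402  0.124 ] x [ 0. -0. -1.] yang -79.34 F [ 0.31 -0.07  1.01] Tq [-0.01 -0.07  0.01] op 0.998 q [-0.28  0.05  2.05 -0.    1.04  1.11]
```

View pics/s10.png

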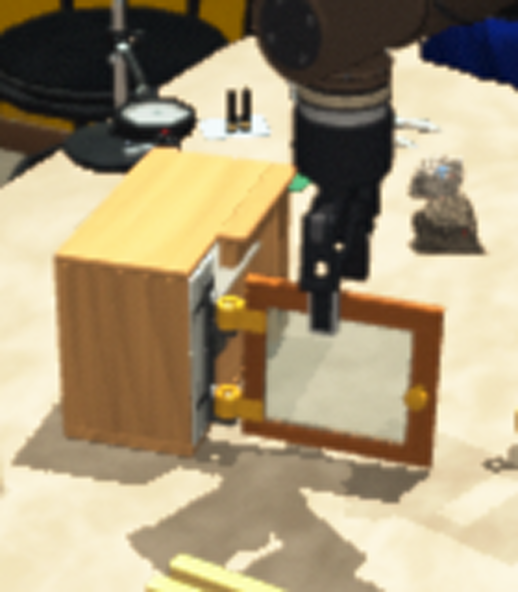

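View pics/c10.png

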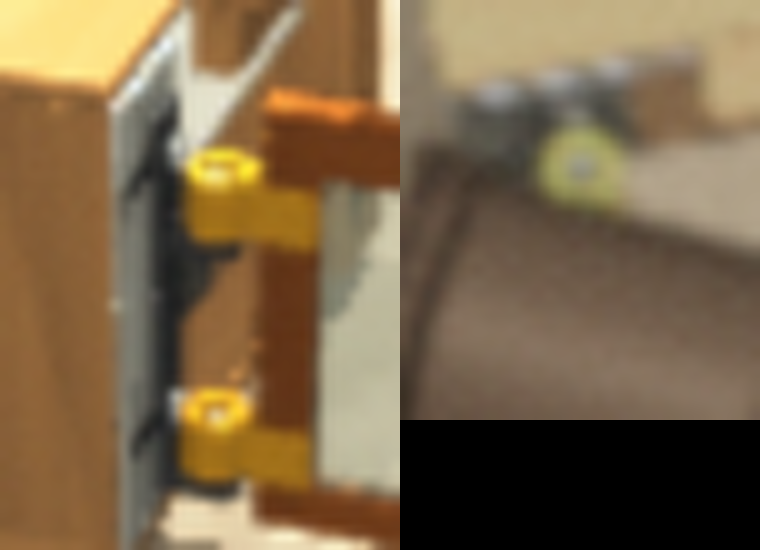

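The door hangs home at about 90° open and is let go. Both knuckles sit on their arms, at scene crop (215,165)/(217,408) with pin tips visible in the bores. Next I'll plan the retreat and the push with shut, tilted fingers.

```bash
cat >> h.py <<'E'
H=np.array([.6022,-.0236]); TH=np.radians(10.6)
CA=np.array([[np.cos(TH),-np.sin(TH)],[np.sin(TH),np.cos(TH)]])
def push(phi,g,z,rho=.115,alpha=25):
    ph=np.radians(phi);a=np.radians(alpha)
    u=CA@[-np.sin(ph),-np.cos(ph)]; n=CA@[-np.cos(ph),np.sin(ph)]
    p=H+rho*u+(.005+g)*n; x=np.array([*(-np.sin(a)*n),-np.cos(a)]); y=np.array([*(-u),0])
    return np.array([*p,z]), R.from_matrix(np.stack([x,y,np.cross(x,y)],1))
def rel(p,Rt,s=None):
    s=s or ctrl.get_state(); Rc=R.from_quat(s['tcp_rot'])
    return Rc.inv().apply(p-s['eef_pos']).round(4).tolist(),(Rc.inv()*Rt).as_rotvec().round(3).tolist()
E
python3 - <<'E'
from h import *
st()
p,Rt=push(90,.05,.24); print(p,rel(p,Rt)); p,Rt=push(90,.05,.132); print(p,rel(p,Rt))
M=R.from_quat(ctrl.get_state()['tcp_rot']).as_matrix();print(M.round(2))
E
```

```text
t 12.15 p [ 0.5139 -0.0402  0.124 ] x [ 0. -0. -1.] yang -79.34 F [ 0.31 -0.07  1.01] Tq [-0.01 -0.07  0.01] op 0.998 q [-0.28  0.05  2.05 -0.    1.04  1.11]
[0.47904511 0.00930704 0.24      ] ([-0.116, -0.0551, 0.0251], [-1.543, -0.342, 0.341])
[0.47904511 0.00930704 0.132     ] ([-0.008, -0.0551, 0.0251], [-1.543, -0.342, 0.341])
[[ 0.    0.18 -0.98]
 [-0.   -0.98 -0.18]
 [-1.    0.   -0.  ]]
```

Emit:
play_rows(
  claw=[0,0,0,0,0,100,255,255,255,255,255,255,255,255,255,255,255,255,255,255],
  travel=[
    [-0.01,0,0],
    [-0.03,0,0],
    [-0.06,0,0],
    [-0.09,0,0],
    [-0.116,0,0],
    [-0.116,0,0],
    [-0.116,-0.02,0.01],
    [-0.116,-0.04,0.02],
    [-0.116,-0.055,0.025],
    [-0.116,-0.055,0.025],
    [-0.116,-0.055,0.025],
    [-0.116,-0.055,0.025],
    [-0.116,-0.055,0.025],
    [-0.116,-0.055,0.025],
    [-0.116,-0.055,0.025],
    [-0.116,-0.055,0.025],
    [-0.116,-0.055,0.025],
    [-0.116,-0.055,0.025],
    [-0.116,-0.055,0.025],
    [-0.116,-0.055,0.025],
  ],
  dr=[
    [0,0,0],
    [0,0,0],
    [0,0,0],
    [0,0,0],
    [0,0,0],
    [-0.13,-0.03,0.03],
    [-0.26,-0.06,0.06],
    [-0.39,-0.09,0.09],
    [-0.52,-0.12,0.12],
    [-0.65,-0.15,0.15],
    [-0.78,-0.18,0.18],
    [-0.91,-0.21,0.21],
    [-1.04,-0.24,0.24],
    [-1.17,-0.27,0.27],
    [-1.3,-0.3,0.3],
    [-1.43,-0.33,0.33],
    [-1.543,-0.342,0.341],
    [-1.543,-0.342,0.341],
    [-1.543,-0.342,0.341],
    [-1.543,-0.342,0.341],
  ],
)

```text
time: 14.15
eef_pos: [0.4794, 0.0091, 0.2405]
tcp_rot: [0.344, 0.413, -0.539, 0.649]
contact_force: [0.1, -0.3, -0.6]
opening: -0.001
```

```bash
python3 - <<'E'
from h import *
st()
p,Rt=push(90,.035,.132); print(p,rel(p,Rt))
d=cam('scene');save(d,'s11.png',(200,90,360,290),2.9)
t=cam('top');save(t,'t11.png',(200,150,340,290),4)
E
```

```text
t 14.15 p [0.4794 0.0091 0.2405] x [ 0.078 -0.415 -0.907] yang 10.5 F [ 0.1  -0.35 -0.57] Tq [ 0.18  0.07 -0.03] op -0.001 q [ 0.03 -0.16  2.07 -0.46  1.19  0.01]
[ 0.48180438 -0.00543699  0.132     ] ([0.1046, -0.0004, -0.0324], [-0.002, -0.0, -0.0])
```

View pics/s11.png

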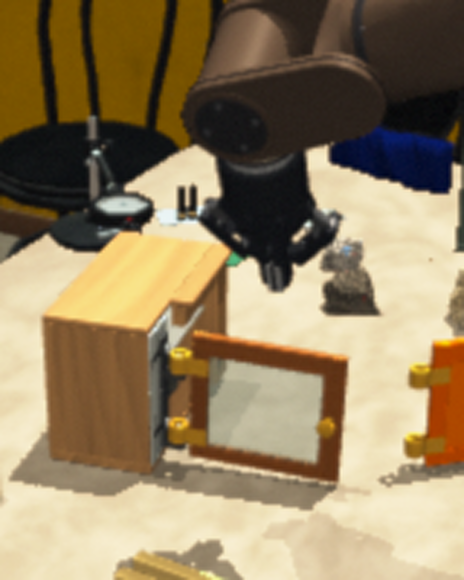

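View pics/t11.png

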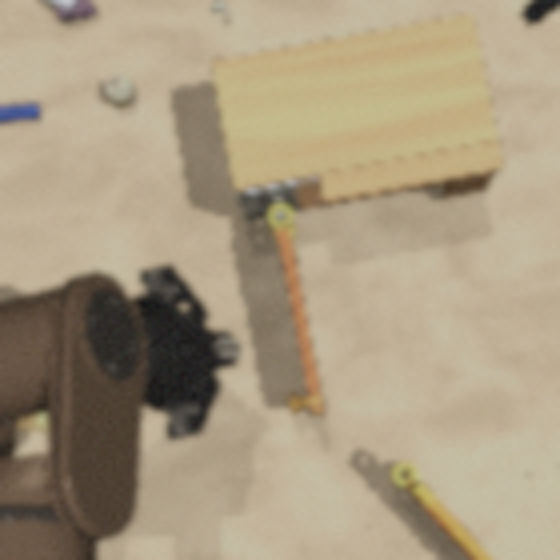

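Door hangs free and upright at ~90° (top crop (283,215)→(318,408)), with the shut fingers standing off on its outside. I'll check its height and angle from the top view, then compute the push rows.

```bash
python3 - <<'E'
from h import *
for n in ('top','scene'):
    t=cam(n); P=cloud(t); h=cv2.cvtColor(t['img'],cv2.COLOR_RGB2HSV)
    L=(P[...,:2]-H)@CA
    m=(h[...,0]<16)&(h[...,1]>110)&(L[...,0]<-.02)&(L[...,0]>-.18)&(abs(L[...,1])<.03)&(P[...,2]>.142)&(P[...,2]<.17)
    Q=P[m]; print(n,m.sum(),'z',np.percentile(Q[:,2],[10,50,90]).round(4))
    vx,vy,x,y=cv2.fitLine(Q[:,:2].astype(np.float32),cv2.DIST_HUBER,0,.01,.01).ravel(); print('dir',np.degrees(np.arctan2(vy,vx)).round(2), 'ends',L[m].min(0).round(4),L[m].max(0).round(4))
    s=L[m][:,0]; print('z slope',np.polyfit(s,Q[:,2],1).round(4))
p,Rt=push(90,.035,.132);s=ctrl.get_state();print(rel(p,Rt))
s2=dict(s);s2['eef_pos']=p;s2['tcp_rot']=Rt.as_quat()
for ph in range(90,20,-4): print(ph,rel(*push(ph,.010,.132),s2))
E
```

```text
top 82 z [0.1451 0.1494 0.153 ]
dir 10.57 ends [-0.1537 -0.0052] [-0.0279  0.0022]
z slope [0.0359 0.1523]
scene 177 z [0.1433 0.1467 0.1503]
dir 11.0 ends [-0.1729 -0.0058] [-0.0204  0.0114]
z slope [0.0209 0.1488]
([0.1042, -0.0002, -0.0322], [-0.001, -0.001, 0.0])
90 ([0.0106, -0.0, 0.0227], [0.0, 0.0, 0.0])
86 ([0.014, -0.0008, 0.03], [-0.063, 0.0, 0.03])
82 ([0.0174, -0.001, 0.0373], [-0.127, 0.0, 0.059])
78 ([0.0208, -0.0006, 0.0446], [-0.19, 0.0, 0.089])
74 ([0.0242, 0.0003, 0.0519], [-0.253, 0.0, 0.118])
70 ([0.0276, 0.0018, 0.0591], [-0.316, 0.0, 0.148])
66 ([0.0309, 0.0038, 0.0662], [-0.38, 0.0, 0.177])
62 ([0.0341, 0.0064, 0.0732], [-0.443, 0.0, 0.207])
58 ([0.0373, 0.0095, 0.08], [-0.506, 0.0, 0.236])
54 ([0.0403, 0.0131, 0.0865], [-0.569, -0.0, 0.266])
50 ([0.0433, 0.0173, 0.0928], [-0.633, 0.0, 0.295])
46 ([0.0461, 0.0219, 0.0989], [-0.696, 0.0, 0.325])
42 ([0.0488, 0.0269, 0.1046], [-0.759, 0.0, 0.354])
38 ([0.0513, 0.0324, 0.11], [-0.823, 0.0, 0.384])
34 ([0.0537, 0.0383, 0.1151], [-0.886, 0.0, 0.413])
30 ([0.0558, 0.0445, 0.1197], [-0.949, 0.0, 0.443])
26 ([0.0578, 0.0511, 0.124], [-1.012, 0.0, 0.472])
22 ([0.0596, 0.058, 0.1278], [-1.076, 0.0, 0.502])
```

Emit:
play_rows(
  claw=[255,255,255,255,255,255],
  travel=[
    [0.03,0,-0.01],
    [0.065,0,-0.02],
    [0.095,0,-0.03],
    [0.1042,0,-0.0322],
    [0.1042,0,-0.0322],
    [0.1042,0,-0.0322],
  ],
  dr=[
    [0,0,0],
    [0,0,0],
    [0,0,0],
    [0,0,0],
    [0,0,0],
    [0,0,0],
  ],
)

```text
time: 14.95
eef_pos: [0.4831, -0.0055, 0.1335]
tcp_rot: [0.344, 0.413, -0.539, 0.649]
contact_force: [0.7, 1.0, 0.8]
opening: 0.002
```

```bash
python3 - <<'E'
from h import *
st()
d=cam('scene');save(d,'s12.png',(200,90,360,290),2.9)
for ph in range(90,28,-4): print(ph,rel(*push(ph,.010,.132)))
E
```

```text
t 14.95 p [ 0.4831 -0.0055  0.1335] x [ 0.079 -0.415 -0.906] yang 10.56 F [0.71 1.04 0.84] Tq [0.2  0.01 0.01] op 0.002 q [-0.01 -0.02  2.16 -0.52  0.98  0.1 ]
90 ([0.0123, -0.0017, 0.0215], [-0.002, 0.0, -0.003])
86 ([0.0157, -0.0024, 0.0288], [-0.065, 0.0, 0.027])
82 ([0.0192, -0.0026, 0.0362], [-0.129, 0.001, 0.056])
78 ([0.0226, -0.0022, 0.0435], [-0.192, 0.001, 0.086])
74 ([0.026, -0.0013, 0.0508], [-0.255, 0.001, 0.115])
70 ([0.0294, 0.0002, 0.058], [-0.318, 0.001, 0.145])
66 ([0.0327, 0.0022, 0.0651], [-0.382, 0.001, 0.174])
62 ([0.0359, 0.0048, 0.072], [-0.445, 0.001, 0.204])
58 ([0.0391, 0.0079, 0.0788], [-0.508, 0.001, 0.233])
54 ([0.0422, 0.0115, 0.0853], [-0.571, 0.001, 0.263])
50 ([0.0451, 0.0157, 0.0917], [-0.635, 0.002, 0.292])
46 ([0.048, 0.0202, 0.0977], [-0.698, 0.002, 0.322])
42 ([0.0507, 0.0253, 0.1034], [-0.761, 0.002, 0.351])
38 ([0.0532, 0.0308, 0.1088], [-0.824, 0.002, 0.381])
34 ([0.0556, 0.0367, 0.1138], [-0.888, 0.002, 0.41])
30 ([0.0578, 0.0429, 0.1185], [-0.951, 0.002, 0.44])
```

View pics/s12.png

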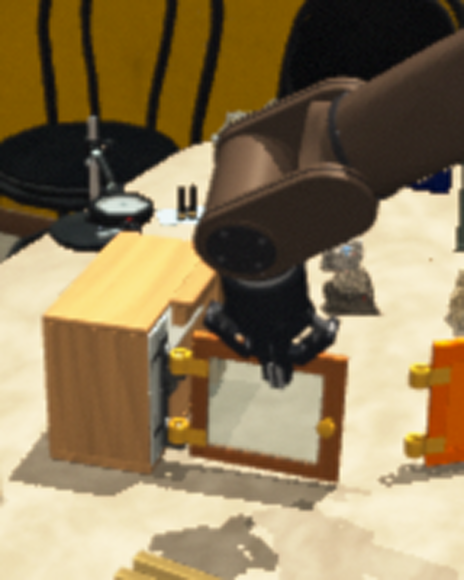

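Emit:
play_rows(
  claw=[255,255,255,255,255,255,255,255,255,255,255,255,255],
  travel=[
    [0.006,-0.001,0.011],
    [0.01,-0.0015,0.018],
    [0.0123,-0.0017,0.0215],
    [0.0135,-0.002,0.025],
    [0.0157,-0.0024,0.0288],
    [0.0175,-0.0025,0.0325],
    [0.0192,-0.0026,0.0362],
    [0.0226,-0.0022,0.0435],
    [0.026,-0.0013,0.0508],
    [0.0294,0.0002,0.058],
    [0.0327,0.0022,0.0651],
    [0.0359,0.0048,0.072],
    [0.0359,0.0048,0.072],
  ],
  dr=[
    [0,0,0],
    [0,0,0],
    [0,0,0],
    [-0.032,0,0.013],
    [-0.065,0,0.027],
    [-0.097,0,0.041],
    [-0.129,0,0.056],
    [-0.192,0,0.086],
    [-0.255,0,0.115],
    [-0.318,0,0.145],
    [-0.382,0,0.174],
    [-0.445,0,0.204],
    [-0.445,0,0.204],
  ],
)

```text
time: 16.3
eef_pos: [0.5028, -0.0849, 0.1324]
tcp_rot: [0.233, 0.483, -0.367, 0.76]
contact_force: [0.1, 0.0, 0.7]
opening: 0.002
```

```bash
python3 - <<'E'
from h import *
st()
d=cam('scene');save(d,'s13.png',(200,90,360,290),2.9)
t=cam('top');save(t,'t13.png',(200,150,340,290),4)
for ph in range(62,-1,-4): print(ph,rel(*push(ph,.010,.132)))
E
```

```text
t 16.3 p [ 0.5028 -0.0849  0.1324] x [ 0.264 -0.332 -0.906] yang 38.48 F [0.14 0.02 0.65] Tq [0.23 0.13 0.01] op 0.002 q [-0.24 -0.11  2.24 -0.42  0.7  -0.63]
62 ([0.0001, 0.0004, -0.0003], [-0.002, 0.001, 0.001])
58 ([0.0035, -0.0004, 0.007], [-0.065, 0.001, 0.03])
54 ([0.0069, -0.0005, 0.0144], [-0.129, 0.001, 0.06])
50 ([0.0103, -0.0002, 0.0217], [-0.192, 0.001, 0.089])
46 ([0.0138, 0.0008, 0.029], [-0.255, 0.001, 0.119])
42 ([0.0171, 0.0023, 0.0362], [-0.318, 0.001, 0.149])
38 ([0.0204, 0.0043, 0.0433], [-0.382, 0.001, 0.178])
34 ([0.0237, 0.0069, 0.0502], [-0.445, 0.001, 0.208])
30 ([0.0269, 0.0101, 0.057], [-0.508, 0.001, 0.237])
26 ([0.0299, 0.0137, 0.0635], [-0.571, 0.001, 0.267])
22 ([0.0329, 0.0178, 0.0698], [-0.635, 0.001, 0.296])
18 ([0.0357, 0.0224, 0.0759], [-0.698, 0.001, 0.326])
14 ([0.0384, 0.0275, 0.0816], [-0.761, 0.001, 0.355])
10 ([0.0409, 0.033, 0.087], [-0.824, 0.001, 0.385])
6 ([0.0432, 0.0389, 0.092], [-0.888, 0.001, 0.415])
2 ([0.0454, 0.0451, 0.0966], [-0.951, 0.001, 0.444])
```

View pics/s13.png

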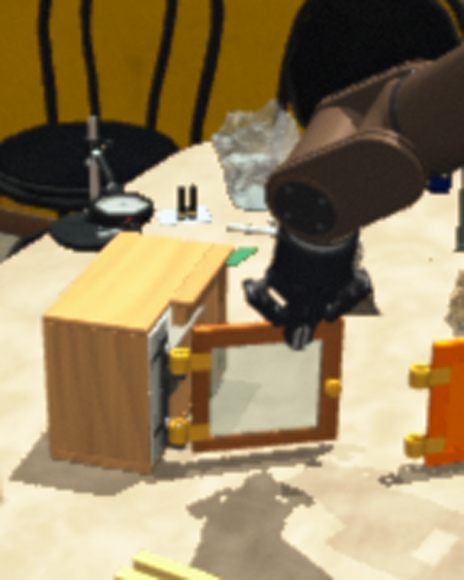

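View pics/t13.png

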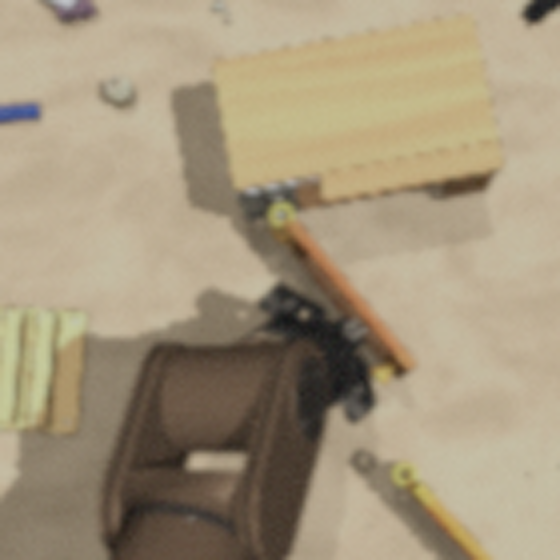

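Door follows smoothly to ~60° open, knuckles still home. Continuing.

Emit:
play_rows(
  claw=[255,255,255,255,255,255,255,255,255,255,255,255,255],
  travel=[
    [0.0018,0,0.0035],
    [0.0035,-0.0004,0.007],
    [0.0069,-0.0005,0.0144],
    [0.0103,-0.0002,0.0217],
    [0.0138,0.0008,0.029],
    [0.0171,0.0023,0.0362],
    [0.0204,0.0043,0.0433],
    [0.0237,0.0069,0.0502],
    [0.0269,0.0101,0.057],
    [0.0299,0.0137,0.0635],
    [0.0329,0.0178,0.0698],
    [0.0357,0.0224,0.0759],
    [0.0357,0.0224,0.0759],
  ],
  dr=[
    [-0.032,0,0.015],
    [-0.065,0,0.03],
    [-0.129,0,0.06],
    [-0.192,0,0.089],
    [-0.255,0,0.119],
    [-0.318,0,0.149],
    [-0.382,0,0.178],
    [-0.445,0,0.208],
    [-0.508,0,0.237],
    [-0.571,0,0.267],
    [-0.635,0,0.296],
    [-0.698,0,0.326],
    [-0.698,0,0.326],
  ],
)

```text
time: 17.7
eef_pos: [0.5732, -0.1362, 0.1322]
tcp_rot: [0.035, 0.536, -0.055, 0.842]
contact_force: [0.5, 0.6, -0.7]
opening: -0.003
```

```bash
python3 - <<'E'
from h import *
st()
d=cam('scene');save(d,'s14.png',(200,90,360,290),2.9)
t=cam('top');save(t,'t14.png',(200,150,340,290),4)
for ph in range(18,-5,-2): print(ph,rel(*push(ph,.010,.132)))
E
```

```text
t 17.7 p [ 0.5732 -0.1362  0.1322] x [ 0.42  -0.055 -0.906] yang 82.53 F [ 0.48  0.56 -0.7 ] Tq [0.02 0.19 0.03] op -0.003 q [-0.47  0.    2.13  0.25  0.6  -2.08]
18 ([-0.0001, -0.0003, 0.0003], [-0.001, 0.0, 0.0])
16 ([0.0016, -0.0007, 0.004], [-0.033, 0.0, 0.015])
14 ([0.0033, -0.001, 0.0076], [-0.065, 0.0, 0.03])
12 ([0.005, -0.0012, 0.0113], [-0.096, 0.0, 0.045])
10 ([0.0067, -0.0012, 0.015], [-0.128, 0.0, 0.059])
8 ([0.0084, -0.0011, 0.0186], [-0.16, 0.0, 0.074])
6 ([0.0101, -0.0008, 0.0223], [-0.191, 0.0, 0.089])
4 ([0.0118, -0.0004, 0.0259], [-0.223, 0.0, 0.104])
2 ([0.0135, 0.0001, 0.0296], [-0.254, 0.0, 0.119])
0 ([0.0152, 0.0008, 0.0332], [-0.286, 0.0, 0.133])
-2 ([0.0169, 0.0016, 0.0368], [-0.318, 0.0, 0.148])
-4 ([0.0185, 0.0026, 0.0403], [-0.349, 0.0, 0.163])
```

View pics/s14.png

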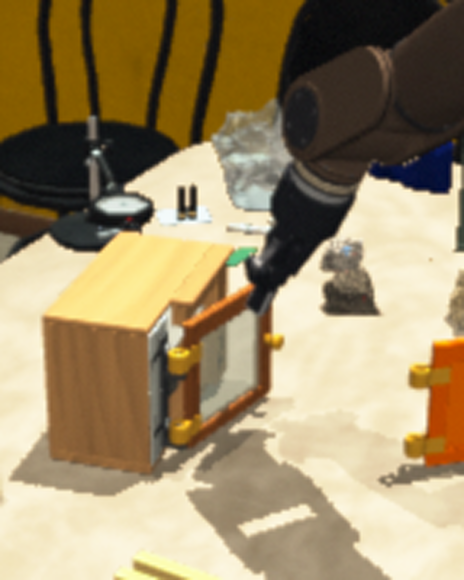

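View pics/t14.png

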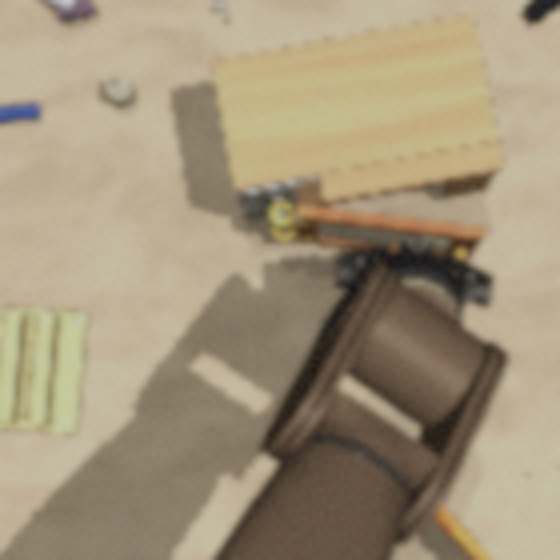

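Emit:
play_rows(
  claw=[255,255,255,255,255,255,255],
  travel=[
    [0.0016,-0.0007,0.004],
    [0.0033,-0.001,0.0076],
    [0.005,-0.0012,0.0113],
    [0.0067,-0.0012,0.015],
    [0.0084,-0.0011,0.0186],
    [0.0101,-0.0008,0.0223],
    [0.0101,-0.0008,0.0223],
  ],
  dr=[
    [-0.033,0,0.015],
    [-0.065,0,0.03],
    [-0.096,0,0.045],
    [-0.128,0,0.059],
    [-0.128,0,0.059],
    [-0.128,0,0.059],
    [-0.128,0,0.059],
  ],
)

```text
time: 18.5
eef_pos: [0.5968, -0.1391, 0.1321]
tcp_rot: [-0.003, 0.537, 0.004, 0.843]
contact_force: [-0.5, -0.5, 0.3]
opening: 0.001
```

```bash
cat >> h.py <<'E'
def doorang(t,zmin=.142):
    P=cloud(t); h=cv2.cvtColor(t['img'],cv2.COLOR_RGB2HSV); L=(P[...,:2]-H)@CA
    m=(h[...,0]<16)&(h[...,1]>100)&(L[...,1]<-.02)&(L[...,1]>-.18)&(L[...,0]<.004)&(L[...,0]>-.08)&(P[...,2]>zmin)&(P[...,2]<.158)
    Q=L[m]; vx,vy,x,y=cv2.fitLine(Q.astype(np.float32),cv2.DIST_HUBER,0,.01,.01).ravel()
    print('n',m.sum(),'open angle',np.degrees(np.arctan(vx/vy)).round(2),'x at y-.09',x+(vx/vy)*(-.09-y),'zmed',np.median(P[m][:,2]))
E
python3 - <<'E'
from h import *
st()
t=cam('top');save(t,'t15.png',(230,180,340,260),7); d=cam('scene');save(d,'s15.png',(235,150,315,260),5)
doorang(t)
for ph in range(6,-4,-1): print(ph,rel(*push(ph,.010,.132))[0])
E
```

```text
t 18.5 p [ 0.5968 -0.1391  0.1321] x [ 0.423  0.004 -0.906] yang 90.57 F [-0.48 -0.55  0.34] Tq [-0.01  0.21  0.02] op 0.001 q [-0.48  0.06  2.07  0.34  0.64 -2.29]
n 133 open angle 6.74 x at y-.09 -0.010234321 zmed 0.14922016889823167
6 [-0.0001, -0.0004, 0.0001]
5 [0.0008, -0.0005, 0.0019]
4 [0.0016, -0.0005, 0.0038]
3 [0.0025, -0.0006, 0.0056]
2 [0.0033, -0.0006, 0.0074]
1 [0.0042, -0.0005, 0.0093]
0 [0.0051, -0.0005, 0.0111]
-1 [0.0059, -0.0003, 0.0129]
-2 [0.0068, -0.0002, 0.0148]
-3 [0.0076, -0.0, 0.0166]
```

View pics/s15.png

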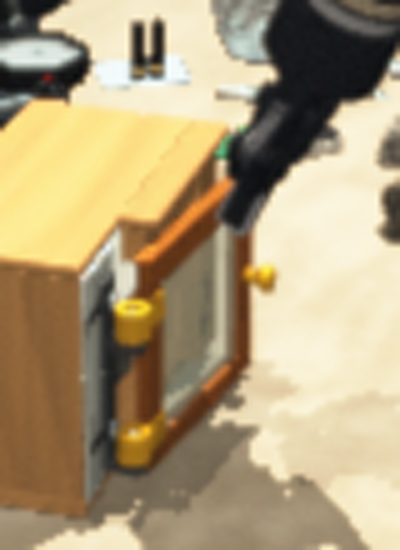

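View pics/t15.png

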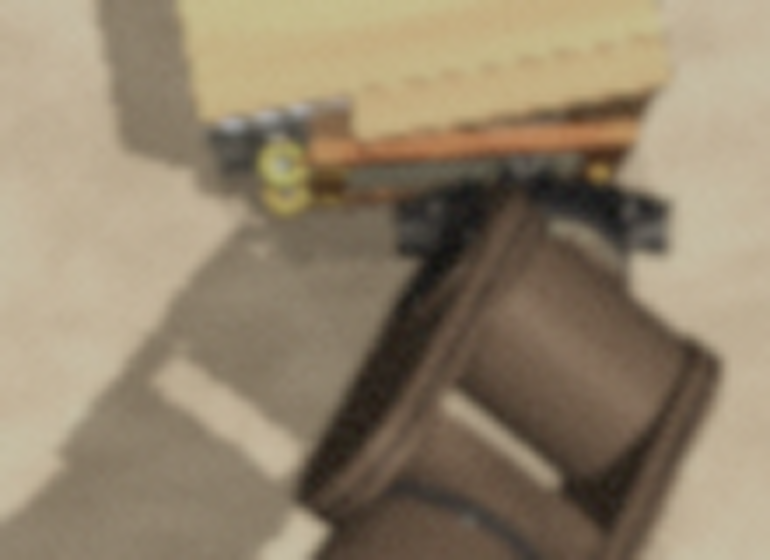

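About 6.5° open. Final slow push with force checks.

Emit:
play_rows(
  claw=[255,255,255,255,255],
  travel=[
    [0.0008,-0.0005,0.0019],
    [0.0016,-0.0005,0.0038],
    [0.0025,-0.0005,0.0056],
    [0.0033,-0.0005,0.0074],
    [0.0038,-0.0005,0.0083],
  ],
  dr=[
    [0,0,0],
    [0,0,0],
    [0,0,0],
    [0,0,0],
    [0,0,0],
  ],
)

```text
time: 19.1
eef_pos: [0.6058, -0.1395, 0.132]
tcp_rot: [-0.003, 0.537, 0.004, 0.843]
contact_force: [-0.6, 0.2, 0.5]
opening: 0.001
```

```bash
python3 - <<'E'
from h import *
st()
t=cam('top'); doorang(t); st()
E
```

```text
t 19.1 p [ 0.6058 -0.1395  0.132 ] x [ 0.423  0.004 -0.906] yang 90.58 F [-0.59  0.21  0.5 ] Tq [ 0.02  0.17 -0.02] op 0.001 q [-0.47  0.08  2.05  0.33  0.64 -2.28]
n 98 open angle 1.65 x at y-.09 -0.0044359546 zmed 0.14914641949322635
t 19.15 p [ 0.6058 -0.1395  0.132 ] x [ 0.423  0.004 -0.906] yang 90.59 F [ 0.06 -0.41 -0.18] Tq [-0.03  0.24  0.01] op 0.002 q [-0.47  0.08  2.05  0.33  0.64 -2.28]
```

Angle is ~1.7° with no force yet. I'll nudge 2 mm more, feeling for the face frame.

Emit:
play_rows(
  claw=[255,255,255,255],
  travel=[
    [0.0004,0,0.0009],
    [0.0008,0,0.0018],
    [0.0011,0,0.0024],
    [0.0011,0,0.0024],
  ],
  dr=[
    [0,0,0],
    [0,0,0],
    [0,0,0],
    [0,0,0],
  ],
)

```text
time: 19.55
eef_pos: [0.6084, -0.1395, 0.1319]
tcp_rot: [-0.003, 0.537, 0.004, 0.843]
contact_force: [-0.8, -0.2, 0.2]
opening: -0.0
```

```bash
python3 - <<'E'
from h import *
st()
t=cam('top'); doorang(t); st(); d=cam('scene');save(d,'s16.png',(235,150,315,260),5)
E
```

```text
t 19.55 p [ 0.6084 -0.1395  0.1319] x [ 0.422  0.004 -0.906] yang 90.58 F [-0.79 -0.23  0.19] Tq [-0.06  0.23 -0.02] op -0.0 q [-0.47  0.09  2.05  0.33  0.64 -2.28]
n 67 open angle 1.04 x at y-.09 -0.003994777 zmed 0.14842585592949084
t 19.6 p [ 0.6084 -0.1395  0.1319] x [ 0.422  0.004 -0.906] yang 90.59 F [-0.47 -0.4   0.4 ] Tq [0.04 0.31 0.02] op -0.003 q [-0.47  0.09  2.05  0.33  0.64 -2.28]
```

View pics/s16.png

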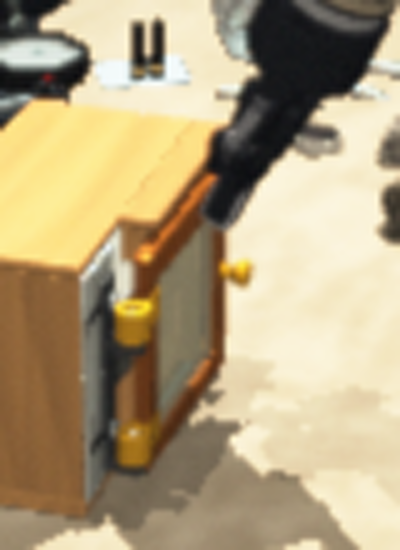

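Emit:
play_rows(
  claw=[255,255,255],
  travel=[
    [0.0004,0,0.0009],
    [0.0008,0,0.0018],
    [0.0008,0,0.0018],
  ],
  dr=[
    [0,0,0],
    [0,0,0],
    [0,0,0],
  ],
)

```text
time: 19.95
eef_pos: [0.6098, -0.1394, 0.1317]
tcp_rot: [-0.003, 0.538, 0.005, 0.843]
contact_force: [-4.3, 0.0, 1.2]
opening: 0.006
```

Contact at ~4 N: the door is against the frame. Backing straight off, then up.

Emit:
play_rows(
  claw=[255,255,255,255,255,255,255,255,255],
  travel=[
    [-0.002,0,-0.0045],
    [-0.006,0,-0.013],
    [-0.012,0,-0.026],
    [-0.02,0,-0.043],
    [-0.025,0,-0.054],
    [-0.05,0,-0.042],
    [-0.08,0,-0.029],
    [-0.11,0,-0.015],
    [-0.11,0,-0.015],
  ],
  dr=[
    [0,0,0],
    [0,0,0],
    [0,0,0],
    [0,0,0],
    [0,0,0],
    [0,0,0],
    [0,0,0],
    [0,0,0],
    [0,0,0],
  ],
)

```text
time: 20.85
eef_pos: [0.5525, -0.1416, 0.2323]
tcp_rot: [-0.005, 0.533, 0.003, 0.846]
contact_force: [-0.9, 0.1, 1.1]
opening: 0.002
```

```bash
python3 - <<'E'
from h import *
st()
t=cam('top'); doorang(t);doorang(t,.05); d=cam('scene');save(d,'s17.png',(215,140,325,270),4.5);save(t,'t17.png',(230,180,340,260),7)
# scene: glass/leaf plane angle from outside-face points
P=cloud(d); L=(P[...,:2]-H)@CA; h=cv2.cvtColor(d['img'],cv2.COLOR_RGB2HSV)
m=(L[...,1]<-.02)&(L[...,1]>-.165)&(abs(L[...,0])<.03)&(P[...,2]>.015)&(P[...,2]<.148)
A=np.c_[L[m],P[m][:,2]]; print(m.sum()); 
c,*_=np.linalg.lstsq(np.c_[A[:,1],A[:,2],np.ones(len(A))],A[:,0],rcond=None); print('x=',c.round(4),'resid',np.std(A[:,0]-np.c_[A[:,1],A[:,2],np.ones(len(A))]@c))
E
```

```text
t 20.85 p [ 0.5525 -0.1416  0.2323] x [ 0.431 -0.001 -0.902] yang 90.58 F [-0.93  0.12  1.09] Tq [-0.04  0.17  0.01] op 0.002 q [-0.53 -0.17  2.09  0.29  0.84 -2.26]
n 74 open angle 0.08 x at y-.09 -0.004129522 zmed 0.14829399463139398
n 119 open angle 0.45 x at y-.09 -0.0045270547 zmed 0.14560494403857677
622
x= [ 0.0396  0.0186 -0.0042] resid 0.005747300612210319
```

View pics/s17.png

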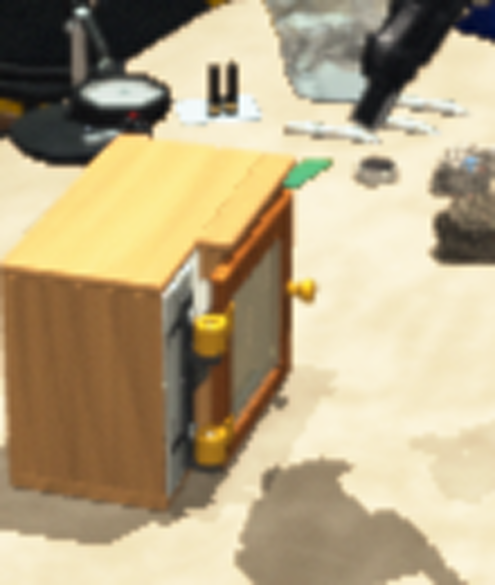

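View pics/t17.png

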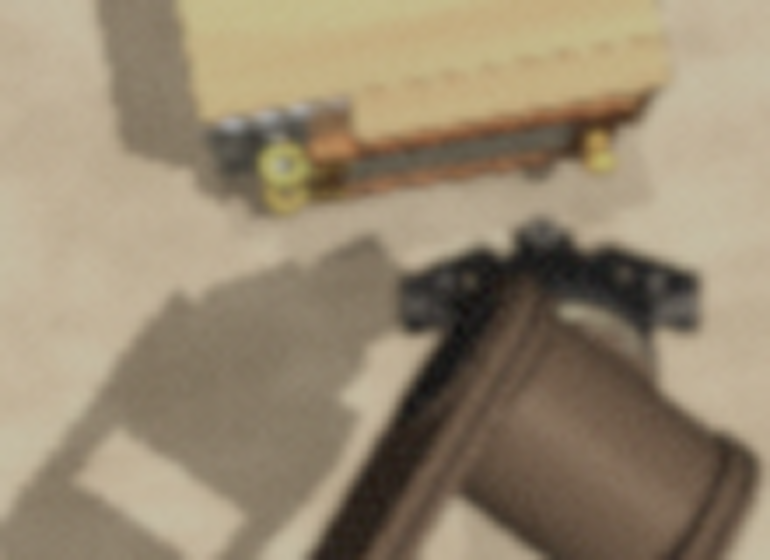

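The top view gives an opening of 0.1–0.5°, with knuckles on their pins and fingers clear. I'll check that everything's at rest and hand in.

```bash
python3 - <<'E'
from h import *
t0=np.load('tp.npy',allow_pickle=True).item(); t=cam('top'); doorang(t)
for n,b in dict(marker=(170,170,215,185),bottle=(222,165,238,180),gabbro=(375,200,400,222),limestone=(390,240,425,275)).items():
    a=t0['img'][b[1]:b[3],b[0]:b[2]].astype(int); c=t['img'][b[1]:b[3],b[0]:b[2]].astype(int); print(n,abs(a-c).mean().round(1))
s=ctrl.get_state(); print(s['time'],np.round(s['dq'],3)); print(ctrl.sign_off())
E
```

```text
n 78 open angle 0.45 x at y-.09 -0.003868061 zmed 0.1487695974218055
marker 1.1
bottle 1.1
gabbro 1.4
limestone 8.4
21.0 [ 0.     0.023  0.022 -0.     0.002  0.   ]
the job is handed in; nothing more can be done
None
```

The door is hung on both pins, shut against the case front, and handed in at about 21 s. I gripped it by the top rail, lifted it out of the rack and set both knuckles over the pins at about 90° open. I lowered it until a light seat contact showed (Fz changed from about −2.4 to +3.2 N). Then I let go and pushed it shut slowly with closed, tilted fingers until about 4 N showed at the frame, and backed the arm clear.

**Checks that agreed:**
- **Angle:** the top view put the door 0.1–0.5° from shut.
- **Seating:** both knuckles rest on their arms.
- **Clear of the door:** the fingers stand well off it.
- **Bystanders:** the marker, bottle and gabbro look unchanged from the first picture.

**Checks that were weaker or disagreed:**
- **Angle, second view:** a rough plane fit in the scene view gave about 2.3°, with 6 mm scatter. That is still inside the 5.7° limit.
- **Sag:** when let go, the door sagged about 1–2° within the hinge play. The limit is 4°.
- **Limestone:** its image patch changed more than the others (8.4 against 1.1–1.4). I put that down to the arm's shadow, since the arm did not go near it after its first pass overhead. I did not measure its position again.

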